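Pack a heating block up flush with its deck

TASK

Take the pink note pad off the bed of the levelling stand and lay it flat on the middle of the white square with the orange border. Then pack up the bed with a combination of the spacer plates, laid flat in one neat centred pile, so that the aluminium heating block, set centred and square on the pile, has its top flush with the deck beside it. Lay every plate you do not need flat on the green mat, and leave the deck and the beaker where they are.

Things in the scene. Friction and masses are not known exactly. Their poses are not given: they have to be found in the camera images.
- stand: fixed levelling stand: steel base plate 8 mm thick, 110 mm (x) by 206 mm (y). Origin on its underside, straight below the centre of the bed; the bed is the open right-hand part (its -y end) with a thin black outline 72 x 101 mm round its centre, its surface at z = 8 mm; the plate runs from y = -60 to +146 mm
- bed (a point): point on the bed's surface at the centre of the black outline; axes as the stand's
- mat: fixed green mat with white border, 160 mm (x) by 180 mm (y), 2 mm thick, for plates that are not needed; origin centre of its underside
- pad_spot: fixed flat white square card with an orange border, 94 x 94 mm, 1 mm thick; origin centre of its underside
- block: aluminium heating-block insert with a grid of small wells, 66 mm (x) by 96 mm (y) by 34 mm high, 0.6 kg or so, one solid box; origin centre of its underside; grip it across the 66 mm
- block_top (a point): centre of the block's top face, 34 mm above its underside
- pad: pink pad of notes, a firm rectangular slab 50 mm (x) by 76 mm (y), 12 mm thick; origin centre of its underside; starts lying on the bed; grip it across the 50 mm
- beaker: empty glass beaker, 52 mm wide, 62 mm high, bystander; origin centre of its underside
- deck_low: one of three possible aluminium decks, 2.5 kg, resting loose but firmly on the stand and not to be shifted (exactly one stands on the left part of the stand, the other two are absent), 100 mm (x) by 78 mm (y), top 66 mm above the bed's surface; origin centre of its underside, 105 mm to the stand's +y side of the bed's centre, at the height of the bed's surface; its face toward the bed is 66 mm from the bed's centre
- deck_low_top (a point): centre of that deck's top face (66 mm above the bed)
- deck_mid: one of three possible aluminium decks, 2.5 kg, resting loose but firmly on the stand and not to be shifted (exactly one stands on the left part of the stand, the other two are absent), 100 mm (x) by 78 mm (y), top 74 mm above the bed's surface; origin centre of its underside, 105 mm to the stand's +y side of the bed's centre, at the height of the bed's surface; its face toward the bed is 66 mm from the bed's centre
- deck_mid_top (a point): centre of that deck's top face (74 mm above the bed)
- deck_high: one of three possible aluminium decks, 2.5 kg, resting loose but firmly on the stand and not to be shifted (exactly one stands on the left part of the stand, the other two are absent), 100 mm (x) by 78 mm (y), top 82 mm above the bed's surface; origin centre of its underside, 105 mm to the stand's +y side of the bed's centre, at the height of the bed's surface; its face toward the bed is 66 mm from the bed's centre
- deck_high_top (a point): centre of that deck's top face (82 mm above the bed)
- plate_yellow_a: yellow plastic spacer plate, 60 mm (x) by 90 mm (y), 8 mm thick, loose, may be absent (4 to 6 of the six plates are there); both yellow plates are alike; origin centre of its underside; grip it across the 60 mm
- plate_yellow_b: yellow plastic spacer plate, 60 mm (x) by 90 mm (y), 8 mm thick, loose, may be absent (4 to 6 of the six plates are there); both yellow plates are alike; origin centre of its underside; grip it across the 60 mm
- plate_blue_a: blue plastic spacer plate, 60 mm (x) by 90 mm (y), 16 mm thick, loose, may be absent (4 to 6 of the six plates are there); both blue plates are alike; origin centre of its underside; grip it across the 60 mm
- plate_blue_b: blue plastic spacer plate, 60 mm (x) by 90 mm (y), 16 mm thick, loose, may be absent (4 to 6 of the six plates are there); both blue plates are alike; origin centre of its underside; grip it across the 60 mm
- plate_red_a: red plastic spacer plate, 60 mm (x) by 90 mm (y), 24 mm thick, loose, may be absent (4 to 6 of the six plates are there); both red plates are alike; origin centre of its underside; grip it across the 60 mm
- plate_red_b: red plastic spacer plate, 60 mm (x) by 90 mm (y), 24 mm thick, loose, may be absent (4 to 6 of the six plates are there); both red plates are alike; origin centre of its underside; grip it across the 60 mm
Not all that is in view belongs to the job. Leave any brown look-alike of the plate_yellow_a alone.

How it is judged:
At the end, for the whole second after the job is handed in: block top within 3 mm of the deck's, block level, within 15 mm of the bed's centre each way, square within 0.18 rad; each plate flat, under the block (within 20 mm of the bed's centre each way) or with its centre over the mat; pad flat within 20 mm of its square's centre; all at rest (z of block_top in the frame of deck_low_top between -0.003 and 0.003 m and horizontal distance between deck_low and stand between 0.097 and 0.113 m and z of block_top in the frame of deck_mid_top between -0.003 and 0.003 m and horizontal distance between deck_mid and stand between 0.097 and 0.113 m and z of block_top in the frame of deck_high_top between -0.003 and 0.003 m and horizontal distance between deck_high and stand between 0.097 and 0.113 m and x of block in the frame of stand between -0.015 and 0.015 m and y of block in the frame of stand between -0.015 and 0.015 m and angle between the x axis of block and the x axis of stand, either way round below 0.18 rad and angle between block's own z axis and vertical below 0.05 rad and linear speed of each of block, plate_yellow_a, plate_yellow_b, plate_blue_a, plate_blue_b, plate_red_a, plate_red_b, pad below 0.02 m/s and ((x of plate_yellow_a in the frame of stand between -0.02 and 0.02 m and y of plate_yellow_a in the frame of stand between -0.02 and 0.02 m and z of plate_yellow_a in the frame of block below -0.004 m) or (x of plate_yellow_a in the frame of mat between -0.08 and 0.08 m and y of plate_yellow_a in the frame of mat between -0.09 and 0.09 m)) and angle between each of plate_yellow_a, plate_yellow_b, plate_blue_a, plate_blue_b, plate_red_a, plate_red_b, pad's own z axis and vertical below 0.08 rad and ((x of plate_yellow_b in the frame of stand between -0.02 and 0.02 m and y of plate_yellow_b in the frame of stand between -0.02 and 0.02 m and z of plate_yellow_b in the frame of block below -0.004 m) or (x of plate_yellow_b in the frame of mat between -0.08 and 0.08 m and y of plate_yellow_b in the frame of mat between -0.09 and 0.09 m)) and ((x of plate_blue_a in the frame of stand between -0.02 and 0.02 m and y of plate_blue_a in the frame of stand between -0.02 and 0.02 m and z of plate_blue_a in the frame of block below -0.004 m) or (x of plate_blue_a in the frame of mat between -0.08 and 0.08 m and y of plate_blue_a in the frame of mat between -0.09 and 0.09 m)) and ((x of plate_blue_b in the frame of stand between -0.02 and 0.02 m and y of plate_blue_b in the frame of stand between -0.02 and 0.02 m and z of plate_blue_b in the frame of block below -0.004 m) or (x of plate_blue_b in the frame of mat between -0.08 and 0.08 m and y of plate_blue_b in the frame of mat between -0.09 and 0.09 m)) and ((x of plate_red_a in the frame of stand between -0.02 and 0.02 m and y of plate_red_a in the frame of stand between -0.02 and 0.02 m and z of plate_red_a in the frame of block below -0.004 m) or (x of plate_red_a in the frame of mat between -0.08 and 0.08 m and y of plate_red_a in the frame of mat between -0.09 and 0.09 m)) and ((x of plate_red_b in the frame of stand between -0.02 and 0.02 m and y of plate_red_b in the frame of stand between -0.02 and 0.02 m and z of plate_red_b in the frame of block below -0.004 m) or (x of plate_red_b in the frame of mat between -0.08 and 0.08 m and y of plate_red_b in the frame of mat between -0.09 and 0.09 m)) and horizontal distance between pad and pad_spot below 0.02 m and height (world z) of pad below 0.008 m); the robot touches nothing.
It fails at once if the beaker is pushed more than 4 cm away (distance of beaker from where it was at the start of the episode above 0.04 m).
Of deck_low, deck_mid, deck_high only 1 to 1 are there at a start; the rules pass over those that are not, and their reading is None.
Of plate_yellow_a, plate_yellow_b, plate_blue_a, plate_blue_b, plate_red_a, plate_red_b only 4 to 6 are there at a start; the rules pass over those that are not, and their reading is None.
At some moment in a run one of pad may be knocked a few centimetres aside while the robot is not near it.
Once in a run the grip may slacken for a moment while it holds something.
It also fails if it takes over 210 s, if anything falls off the work surface, if the arm or the gripper's body presses on something with over 40 N, if the wrist force passes 120 N, or if a joint passes its speed limit or range.

ROBOT

A 6-joint arm with a two-finger parallel gripper is mounted at the origin on a cart in front of the work surface, level with it; the furniture and walls round the work are solid. World frame = base frame: x ahead of the robot, y to its left, z up, the work surface at z = 0. Lengths are in m, angles in rad, forces in N, time in s.
With the tool pointing down it reaches from about 0.225 to 0.875 m from the base axis. Payload 3.4 kg.
Tool frame: the origin (TCP) lies at the centre of the arm's flange, where the gripper is bolted on; the fingertips stand manip.tcp_to_tips ahead of it and the grasp point (between the pads) lies 155 mm ahead of it (manip.tcp_to_tips is the distance from the TCP to the fingertips, in m); z points along the fingers, y is the line along which they close (so a half turn about z gives the same grasp; the last joint's range is limited). The gripper opens to 85 mm and grips with 20 to 120 N. Pads are 22 mm wide; open, the fingers measure 114 mm over their backs; the gripper's body (76 mm by 85 mm) begins 54 mm behind the grasp point. The pads swing forward as they close: fully open they stand 13 mm farther back than shut.
Start: joints at [-1.346, 0.276, 1.505, -0, 1.361, -0.121], TCP at [0.195, -0.541, 0.405] pointing down, gripper open.
Joint ranges: [-2.89, 2.89], [-0.75, 2.08], [0.22, 2.7], [-1.18, 4.32], [0.11, 2.71], [-2.7, 2.7]. Speed limits (rad/s): [2.57, 2.57, 3.14, 3.14, 3.14, 3.14].

INTERFACE

Orientations are given as a unit quaternion [w, x, y, z].
In Python, from rig import sensors, imaging, manip gives the robot as it stands. The module is installed in compiled form; this text tells all that it offers.
- The arm moves only by the tool jog_arm, never from a script. Its argument "plan" is a list of rows, each an object of numbers: "dx", "dy", "dz": the shift along the tool's x, y, z in mm; "ax", "ay", "az": the turn, a rotation vector about the tool's x, y, z in units of 6 degrees (1.0 is 6 degrees); "grip": the closure, from 0 (fully open) to 1 (shut). A call has 1 to 20 rows; each row shifts and turns the commanded pose from where the row before left it, along the tool's axes as they then stand; what a row does not reach is not made up. A row lasts 1/12 s, in which the tool goes at most 41.7 mm and 7.16 degrees, less where a joint would pass 70% of its speed; a pose out of reach is approached as far as the arm can. A call is refused whole if a number of a shift passes 41.7 or a number of a turn 1, either way. A call with a gripper value outside its range is refused whole. The fingers move at their own pace and stop on an object; "grip_force" is the grip in N (left out, the last holds). Time passes only in rows, so rows that do not move let the fingers close. It gives the time, the measured TCP pose, the force, the opening and the grip force at its end, in the units of the state.
- sensors.get_state(): the state, without advancing time (a new reading comes with each control period).
- imaging.get_image(name): name is "side" or "top"; returns a dict with "image" (420x560x3 uint8, red, green, blue), "K" (3x3 intrinsics, pixels), "extrinsics" (4x4, takes a point from world to camera coordinates). Camera axes: x right, y up, looking along -z (the intrinsics and any distortion apply to the point x, -y, -z); pixel columns grow to the right and rows downward; lengths in m; the calibration is good to about 2 mm. A picture is of the moment at which its call begins. There is no depth.
- manip.sign_off(): hands the job in; it is judged then, once.
The state is a dict: "clock": time; "qpos": joint angles; "qd": joint speeds; "effort": joint torques, N m; "position": TCP position; "ee_rot": TCP orientation; "contact_force": force on the tool from outside, world axes, zero at the start; "moment": the same for the moment, N m; "width": finger opening in m; "gripper_force": force on a finger pad.
Only numpy, scipy, OpenCV 4.12 (cv2) and the standard library are available. Lean on these libraries where they do the work, as an engineer would, in place of code of your own. Each camera call takes 0.05 s, during which the arm holds its last target. There are 200 camera calls.

## Working session

There is one attempt and no reset: what is moved stays moved. The work goes in short steps, Python scripts to look and compute and a tool call to move; the robot and the scene stay as the last step left them, time stands still between calls to the robot, and variables do not carry over. Pictures are saved under pics/ and viewed, at most 14 in all, crops included, and the job is handed in when it is done.

Besides the shell and the picture viewer there is one more tool, called after ">>>" as name(argument=value, ...) on one line, values as JSON. jog_arm: Moves the arm, as the interface text tells. Its arguments: {"type":"object","properties":{"plan":{"type":"array"},"grip_force":{"type":"number"}},"required":["plan"]}

```bash
ls; mkdir -p pics; python3 - <<'E'
from rig import sensors, imaging, manip
import cv2,numpy as np
for n in("top","side"):
    d=imaging.get_image(n); cv2.imwrite(f"pics/{n}0.png",d["image"][:,:,::-1]); print(n,np.round(d["K"],1).tolist(),np.round(d["extrinsics"],4).tolist(),d.keys())
print(manip.tcp_to_tips); print(sensors.get_state())
E
```

```text
pics
top [[504.6, 0.0, 284.0], [0.0, 504.6, 206.8], [0.0, 0.0, 1.0]] [[0.0125, -0.9998, 0.0171, -0.0347], [0.9948, 0.0142, 0.1005, -0.4888], [-0.1007, 0.0158, 0.9948, -1.5955], [0.0, 0.0, 0.0, 1.0]] dict_keys(['image', 'K', 'extrinsics'])
side [[441.8, 0.0, 279.1], [0.0, 441.8, 207.8], [0.0, 0.0, 1.0]] [[0.0841, 0.9963, 0.0176, -0.0189], [-0.5631, 0.033, 0.8257, 0.1924], [0.8221, -0.0794, 0.5638, -1.79], [0.0, 0.0, 0.0, 1.0]] dict_keys(['image', 'K', 'extrinsics'])
0.1734
{'clock': 0.1, 'qpos': array([-1.34600130e+00,  2.76530484e-01,  1.50601765e+00, -1.85726801e-05,
        1.36070799e+00, -1.21015826e-01]), 'qd': array([-1.47220624e-05, -1.46839975e-03, -1.35607322e-03,  3.55704604e-04,
        1.71092787e-03, -1.16512003e-03]), 'effort': array([ 1.86697464e-03, -4.17700410e+01, -2.46403152e+01, -4.21623645e-05,
        5.76146180e-03, -1.32792593e-06]), 'position': array([ 0.19484154, -0.54077711,  0.40392227]), 'ee_rot': array([-8.30144495e-04,  9.85088386e-01,  1.72047029e-01, -5.22073486e-05]), 'contact_force': array([-0.19362084, -0.4638311 , -0.20250038]), 'moment': array([0.0001347 , 0.02909468, 0.00248228]), 'gripper_force': 0.0, 'width': 0.08520982333275544}
```

View pics/top0.png

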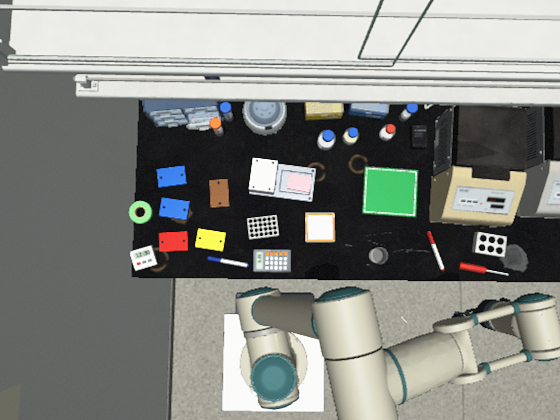

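View pics/side0.png

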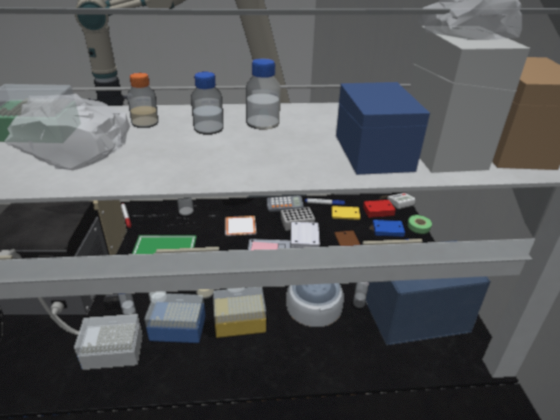

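The top view shows the deck as a white box at (264,175), the bed with the pink pad at (297,183), the block at (263,227), and the spot at (320,227). The mat is at (390,191) and the beaker at (377,256). Plates are blue at (172,176) and (174,209), red at (173,241) and yellow at (210,239). The brown look-alike at (219,193) stays put. Next I'll zoom in, in case plates are stacked.

```bash
python3 - <<'E'
import cv2,numpy as np
a=cv2.imread("pics/top0.png")[150:275,130:420]; b=cv2.imread("pics/side0.png")[185:285,160:450]
a=cv2.resize(a,None,fx=2.7,fy=2.7,interpolation=cv2.INTER_CUBIC);b=cv2.resize(b,None,fx=2.7,fy=2.6,interpolation=cv2.INTER_CUBIC)
cv2.imwrite("pics/c0.png",np.vstack([a,b[:,:a.shape[1]]])[:600])
E
cat > h.py <<'E'
from rig import sensors, imaging, manip
import cv2,numpy as np
def cam(n):
    d=imaging.get_image(n); return d["image"],d["K"],d["extrinsics"]
def cast(K,E,uv,z):
    c=np.linalg.inv(E)[:3,3]; p=np.linalg.solve(K,[uv[0],uv[1],1.]); r=E[:3,:3].T@np.array([p[0],-p[1],-p[2]])
    return c+r*(z-c[2])/r[2]
def proj(K,E,X):
    q=E[:3,:3]@np.asarray(X)+E[:3,3]; p=K@np.array([q[0],-q[1],-q[2]]); return p[:2]/p[2]
def blobs(img,lo,hi,amin=100,box=None):
    m=cv2.inRange(cv2.cvtColor(img,cv2.COLOR_RGB2HSV),np.array(lo),np.array(hi))
    if box is not None:
        k=np.zeros_like(m);k[box[1]:box[3],box[0]:box[2]]=1;m*=k
    cs,_=cv2.findContours(m,cv2.RETR_EXTERNAL,cv2.CHAIN_APPROX_NONE)
    return [c for c in cs if cv2.contourArea(c)>amin]
def rect(K,E,c,z):
    """contour cast to plane z -> centre xy(mm), sides(mm), angle deg of LONG side from y axis"""
    P=np.array([cast(K,E,p[0],z)[:2] for p in c]).astype(np.float32)*1000
    (cx,cy),(w,h),_=r=cv2.minAreaRect(P); b=cv2.boxPoints(r); e=b[1]-b[0];f=b[2]-b[1]
    l=e if np.hypot(*e)>np.hypot(*f) else f
    t=np.degrees(np.arctan2(-l[0],l[1])); t=(t+90)%180-90
    return np.round([cx,cy,max(w,h),min(w,h),t],1)
COL={'yellow':((22,120,90),(34,255,255)),'blue':((100,140,60),(125,255,255)),'red':((0,160,90),(6,255,255)),'green':((55,120,60),(80,255,255)),'pink':((165,20,150),(179,120,255)),'orange':((8,120,120),(20,255,255)),'brown':((5,90,40),(16,220,160))}
E
python3 - <<'E'
from h import *
I,K,E=cam("top"); print(np.linalg.inv(E)[:3,3])
for n,z in dict(yellow=.008,blue=.016,red=.024,green=.002,pink=.02,orange=.001,brown=.008).items():
    for c in blobs(I,*COL[n],amin=60,box=(130,140,430,280)):
        r=cv2.boundingRect(c); print(n,r,rect(K,E,c,z))
m=cv2.inRange(I,(150,150,150),(255,255,255))
cs,_=cv2.findContours(m[150:260],cv2.RETR_EXTERNAL,cv2.CHAIN_APPROX_NONE)
E
```

```text
[ 0.32601608 -0.0026535   1.63689267]
yellow (195, 228, 31, 24) [382.2 208.3  93.   62.9  -8.3]
blue (158, 197, 32, 23) [480.5 326.3  93.6  62.9  -7.4]
blue (156, 165, 31, 23) [584.9 338.3  93.6  63.3   8.6]
red (159, 231, 29, 21) [374.9 323.2  88.8  63.    2.1]
green (362, 166, 56, 52) [ 547.7 -375.1  178.1  157.9   -3.2]
pink (287, 173, 25, 20) [569.3 -76.1  76.2  51.4 -10.6]
orange (209, 179, 20, 28) [535.7 184.6  88.6  60.9 -85.5]
```

View pics/c0.png

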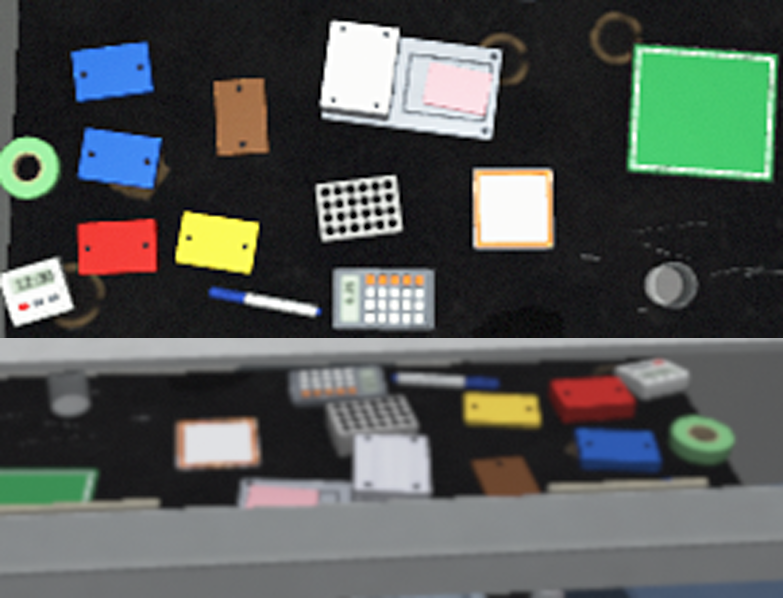

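```bash
python3 - <<'E'
from h import *
It,Kt,Et=cam("top"); Is,Ks,Es=cam("side")
def q(I,box,lo,hi,sat=60):
    h=cv2.cvtColor(I,cv2.COLOR_RGB2HSV); x0,y0,x1,y1=box
    m=np.zeros(h.shape[:2],np.uint8); m[y0:y1,x0:x1]=cv2.inRange(h,np.array((0,0,lo)),np.array((180,sat,hi)))[y0:y1,x0:x1]
    m=cv2.morphologyEx(m,cv2.MORPH_OPEN,np.ones((3,3),np.uint8))
    cs,_=cv2.findContours(m,cv2.RETR_EXTERNAL,cv2.CHAIN_APPROX_NONE); return max(cs,key=cv2.contourArea)
def corners(c): return cv2.boxPoints(cv2.minAreaRect(c)),cv2.contourArea(c)
print("px top row",It[175,245:320:3].tolist()[:26])
dt=q(It,(235,150,330,215),228,255)
print("deck top in top",corners(dt),cv2.boundingRect(dt))
for z in(.074,.082,.090): print(z,rect(Kt,Et,dt,z))
st=q(It,(235,150,330,215),120,255,120); print("stand",cv2.boundingRect(st),rect(Kt,Et,st,.008))
ds=q(Is,(285,215,330,253),165,255); print("deck side",cv2.boundingRect(ds),corners(ds))
print(Is[222:254,305].tolist())
b=q(It,(240,210,283,243),120,255); print("block",rect(Kt,Et,b,.034))
w=q(It,(300,205,342,250),200,255); print("spot white",rect(Kt,Et,w,.001))
k=q(It,(360,240,395,270),60,255); print("beaker",cv2.boundingRect(k),rect(Kt,Et,k,.06))
E
```

```text
px top row [[29, 28, 28], [21, 20, 21], [255, 255, 255], [251, 251, 250], [251, 251, 250], [251, 251, 250], [251, 251, 250], [251, 251, 250], [251, 251, 250], [251, 251, 250], [226, 226, 224], [223, 229, 234], [163, 170, 178], [223, 229, 235], [222, 229, 236], [252, 222, 228], [251, 221, 227], [252, 223, 230], [247, 216, 223], [240, 226, 231], [200, 214, 221], [222, 231, 235], [163, 172, 179], [187, 196, 204], [27, 27, 28]]
deck top in top (array([[248.35384, 188.16924],
       [252.23079, 157.15385],
       [277.09235, 160.26155],
       [273.2154 , 191.27693]], dtype=float32), 672.5) (249, 158, 28, 33)
0.074 [586.1  40.3  99.   78.3  83.7]
0.082 [584.8  40.1  98.5  77.9  83.7]
0.09 [583.4  39.9  98.   77.5  83.7]
stand (249, 158, 67, 44) [581.8 -20.1 211.3 121.4  -6.4]
deck side (291, 222, 28, 22) (array([[291., 222.],
       [318., 222.],
       [318., 243.],
       [291., 243.]], dtype=float32), 508.5)
[[164, 165, 171], [195, 197, 206], [207, 208, 217], [208, 210, 218], [209, 211, 218], [210, 211, 219], [210, 211, 218], [210, 211, 219], [210, 212, 219], [210, 212, 219], [210, 212, 219], [210, 212, 219], [209, 212, 219], [210, 212, 219], [210, 212, 219], [210, 211, 219], [210, 212, 219], [209, 211, 219], [210, 211, 218], [209, 211, 218], [203, 205, 214], [176, 177, 186], [136, 138, 144], [115, 116, 121], [122, 123, 128], [135, 136, 139], [138, 141, 142], [136, 140, 142], [136, 139, 141], [136, 140, 142], [136, 140, 141], [136, 140, 142]]
block [431.4  -3.3   9.6   6.4 -89.2]
spot white [ 427.5 -146.4   78.4   78.1    0.8]
beaker (369, 247, 19, 17) [ 338.8 -323.    56.7   49.7    0.7]
```

```bash
python3 - <<'E'
from h import *
It,Kt,Et=cam("top"); Is,Ks,Es=cam("side")
h=cv2.cvtColor(It,cv2.COLOR_RGB2HSV)
y=np.radians(-6.3);ex=np.array([np.cos(y),np.sin(y)]);ey=np.array([-ex[1],ex[0]])
pt=np.array([[248.4,188.2],[252.2,157.2],[277.1,160.3],[273.2,191.3]])
pt=pt.mean(0)  # top-view centre
for z in(.074,.082,.090):
    c=cast(Kt,Et,pt,z)
    P=[np.r_[c[:2]+sx*50*ex/1000+sy*39*ey/1000,z] for sx in(-1,1) for sy in(1,-1)]
    print(z,c.round(4),"side corners (-x+y,-x-y,+x+y,+x-y)",[proj(Ks,Es,p).round(1).tolist() for p in P])
g=cv2.cvtColor(Is,cv2.COLOR_RGB2GRAY)
for col in(298,305,312): print(col,g[218:250,col].tolist())
m=np.zeros(h.shape[:2],np.uint8); s=(slice(212,243),slice(242,283)); m[s]=cv2.inRange(h,np.array((0,0,100)),np.array((180,80,255)))[s]
m=cv2.morphologyEx(m,cv2.MORPH_CLOSE,np.ones((5,5),np.uint8)); c=max(cv2.findContours(m,0,1)[0],key=cv2.contourArea)
print("block",rect(Kt,Et,c,.034))
# black outline of bed
m=np.zeros(h.shape[:2],np.uint8); s=(slice(160,205),slice(277,316)); gt=cv2.cvtColor(It,cv2.COLOR_RGB2GRAY)
m[s]=cv2.inRange(gt,90,200)[s]
cv2.imwrite("pics/c1.png",cv2.resize(np.hstack([It[150:210,240:325,::-1],cv2.cvtColor(m[150:210,240:325],cv2.COLOR_GRAY2BGR)]),None,fx=4.5,fy=4.5,interpolation=cv2.INTER_NEAREST))
E
```

```text
0.074 [0.5858 0.0405 0.074 ] side corners (-x+y,-x-y,+x+y,+x-y) [[317.0, 224.0], [290.7, 223.2], [318.6, 245.4], [290.6, 244.5]]
0.082 [0.5845 0.0403 0.082 ] side corners (-x+y,-x-y,+x+y,+x-y) [[317.0, 221.6], [290.7, 220.8], [318.6, 242.8], [290.5, 242.0]]
0.09 [0.5832 0.04   0.09  ] side corners (-x+y,-x-y,+x+y,+x-y) [[317.1, 219.1], [290.6, 218.3], [318.7, 240.3], [290.5, 239.4]]
298 [113, 124, 130, 138, 177, 198, 205, 207, 208, 208, 207, 207, 207, 207, 207, 206, 206, 206, 206, 207, 206, 205, 198, 189, 187, 159, 121, 108, 111, 118, 136, 142]
305 [127, 138, 124, 124, 165, 197, 209, 210, 211, 211, 212, 212, 211, 212, 212, 212, 211, 211, 212, 212, 212, 212, 212, 211, 205, 178, 138, 116, 123, 137, 140, 139]
312 [136, 123, 107, 109, 128, 139, 157, 188, 205, 208, 208, 208, 209, 208, 209, 208, 209, 209, 208, 208, 208, 208, 203, 189, 188, 188, 156, 121, 119, 137, 143, 140]
block [424.1  39.6  97.1  68.8   7.5]
```

View pics/c1.png

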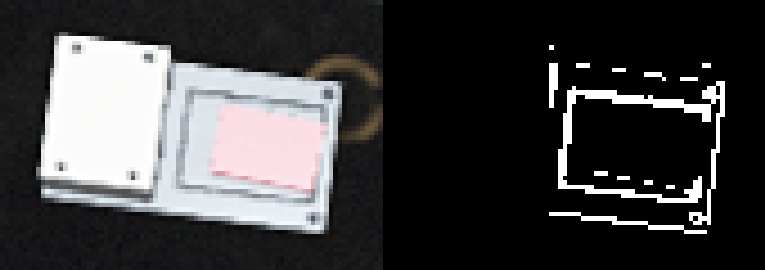

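Outline and pad are clear: outline corners near crop (190,90), (180,185) and (315,195). The deck height falls between low and mid, so I'll check the view-to-view bias on items of known height.

```bash
python3 - <<'E'
from h import *
It,Kt,Et=cam("top"); Is,Ks,Es=cam("side")
def ctr(m):
    c=max(cv2.findContours(m,0,1)[0],key=cv2.contourArea); return np.mean(cv2.boxPoints(cv2.minAreaRect(c)),0),cv2.minAreaRect(c)[1]
def mk(I,lo,hi,b):
    m=np.zeros(I.shape[:2],np.uint8); s=(slice(b[1],b[3]),slice(b[0],b[2]))
    m[s]=cv2.inRange(cv2.cvtColor(I,cv2.COLOR_RGB2HSV),np.array(lo),np.array(hi))[s]; return m
def tri(ct,cs):
    # z minimising side row error
    f=lambda z:proj(Ks,Es,cast(Kt,Et,ct,z))
    zz=np.arange(-.03,.15,.0005); e=[np.hypot(*(f(z)-cs)) for z in zz]; i=int(np.argmin(e)); return zz[i],min(e),f(zz[i])-cs
T={'spot':(((0,0,200),(180,60,255),(300,205,342,250)),((0,0,130),(180,60,255),(226,217,256,236)),.001),
 'yellow':(((22,120,90),(34,255,255),(190,220,230,255)),((22,120,190),(34,255,255),(325,200,365,225)),.008),
 'deck':(((0,0,228),(180,60,255),(235,150,285,215)),((0,0,165),(180,60,255),(285,215,330,253)),None)}
for n,(a,b,z) in T.items():
    mt=mk(It,*a);ms=mk(Is,*b); ct,rt=ctr(mt);cs,rs=ctr(ms); print(n,ct.round(1),rt,cs.round(1),rs,"z",z,"tri",tri(ct,cs))
    if z: print("  side residual",(proj(Ks,Es,cast(Kt,Et,ct,z))-cs).round(2))
h=cv2.cvtColor(Is,cv2.COLOR_RGB2HSV)
print("yel col345 HSV",h[204:222,345].tolist()); print("red col379",h[198:220,379].tolist())
E
```

```text
spot [320. 227.] (24.0, 24.0) [240.5 225. ] (16.0, 25.0) z 0.001 tri (np.float64(-0.0024999999999999745), np.float64(1.3060748285022215), array([-1.30454586, -0.06317873]))
  side residual [-1.25 -0.98]
yellow [209.9 239.5] (29.0090389251709, 19.65128517150879) [345.5 211.5] (9.0, 25.0) z 0.008 tri (np.float64(0.004000000000000031), np.float64(0.6968079716786006), array([-0.69304021,  0.07236447]))
  side residual [-0.73 -0.92]
deck [262.8 174.2] (25.048688888549805, 31.300081253051758) [304.5 233. ] (22.0, 27.0) z None tri (np.float64(0.0770000000000001), np.float64(0.3527628727204395), array([-0.35199129,  0.02331894]))
yel col345 HSV [[120, 45, 34], [22, 85, 45], [24, 155, 112], [24, 165, 188], [24, 165, 219], [25, 164, 223], [25, 165, 223], [25, 164, 223], [25, 164, 223], [25, 164, 223], [25, 164, 223], [25, 164, 223], [25, 164, 216], [25, 164, 171], [24, 160, 107], [23, 118, 56], [20, 48, 32], [150, 9, 27]]
red col379 [[9, 45, 40], [2, 124, 66], [1, 179, 118], [1, 188, 163], [1, 192, 181], [0, 191, 184], [1, 193, 184], [1, 194, 183], [0, 191, 184], [1, 193, 184], [0, 191, 184], [1, 192, 182], [0, 190, 168], [1, 190, 133], [0, 186, 103], [0, 182, 94], [0, 186, 93], [0, 182, 87], [1, 169, 65], [178, 99, 36], [126, 47, 27], [112, 151, 66]]
```

```bash
cat >> h.py <<'E'
def go(x,y,z,t):
    """mm, deg: TCP target with tool closing along object's x (yaw t): prints turn (rows*6deg) then shift in tool axes after turn"""
    s=sensors.get_state(); w,a,b,c=s["ee_rot"]; X=np.array([1-2*(b*b+c*c),2*(a*b+w*c)]); psi=np.degrees(np.arctan2(X[1],X[0]))
    d=(90+t-psi+180)%360-180; P=np.array([x,y,z])-s["position"]*1000
    f=np.radians(90+t); print("az units",round(-d/6,2),"dx",round(P[0]*np.cos(f)+P[1]*np.sin(f),1),"dy",round(P[0]*np.sin(f)-P[1]*np.cos(f),1),"dz",round(-P[2],1),
     "| pos",np.round(s["position"]*1000,1),"psi",round(psi,1),"w",round(s["width"]*1000,1),"F",np.round(s["contact_force"],1),"t",round(s["clock"],1),"tips",manip.tcp_to_tips)
E
python3 - <<'E'
from h import *
I,K,E=cam("top");_,Ks,Es=cam("side")
for z in(.2,.3,.4,.5,.6,.7): print(z,cast(K,E,(300,98),z).round(3),cast(Ks,Es,(300,105),z).round(3),cast(Ks,Es,(300,192),z).round(3),cast(Ks,Es,(300,245),z).round(3))
go(569,-76,300,-10.6)
E
```

```text
0.2 [ 0.792 -0.068  0.2  ] [-0.084  0.106  0.2  ] [0.559 0.026 0.2  ] [ 0.788 -0.002  0.2  ]
0.3 [ 0.76  -0.064  0.3  ] [0.172 0.07  0.3  ] [0.716 0.002 0.3  ] [ 0.91  -0.022  0.3  ]
0.4 [ 0.727 -0.059  0.4  ] [0.428 0.033 0.4  ] [ 0.873 -0.022  0.4  ] [ 1.032 -0.041  0.4  ]
0.5 [ 0.695 -0.055  0.5  ] [ 0.684 -0.003  0.5  ] [ 1.03  -0.046  0.5  ] [ 1.154 -0.061  0.5  ]
0.6 [ 0.663 -0.05   0.6  ] [ 0.94  -0.039  0.6  ] [ 1.187 -0.07   0.6  ] [ 1.276 -0.081  0.6  ]
0.7 [ 0.63  -0.045  0.7  ] [ 1.196 -0.075  0.7  ] [ 1.345 -0.094  0.7  ] [ 1.398 -0.1    0.7  ]
az units -9.93 dx 525.9 dy 282.2 dz 104.7 | pos [ 194.9 -541.   404.7] psi 19.8 w 85.6 F [-0.8 -0.7 -1. ] t 0.6 tips 0.1734
```

Deck reads 0.081 m after removing the −4 mm bias, so it is deck_mid. The pile must be 40 mm: red + blue, with blue + yellow going to the mat.

Pink candidates: only the pad at (299,183). Shelf edge is near x≈0.69, z≈0.5, so I stay low.

>>> jog_arm(plan=[{"az":-1,"dz":10},{"az":-1,"dz":10},{"az":-1,"dz":10},{"az":-1,"dz":10},{"az":-1,"dz":10},{"az":-1,"dz":10},{"az":-1,"dz":10},{"az":-1,"dz":10},{"az":-1,"dz":10},{"az":-0.93,"dz":10}], grip_force=50)

```text
$.plan[0]: bad value
```

>>> jog_arm(plan=[{"dx":13,"dy":7},{"dx":27,"dy":14.5},{"dx":27,"dy":14.5},{"dx":27,"dy":14.5},{"dx":27,"dy":14.5},{"dx":27,"dy":14.5},{"dx":27,"dy":14.5},{"dx":27,"dy":14.5},{"dx":27,"dy":14.5},{"dx":27,"dy":14.5},{"dx":27,"dy":14.5},{"dx":27,"dy":14.5},{"dx":27,"dy":14.5},{"dx":27,"dy":14.5},{"dx":27,"dy":14.5},{"dx":27,"dy":14.5},{"dx":27,"dy":14.5},{"dx":27,"dy":14.5},{"dx":27,"dy":14.5},{"dx":13,"dy":7}])

```text
$.plan[0]: bad value
```

```bash
python3 - <<'E'
from h import *
go(569,-76,185,-10.6)
I,K,E=cam("top")
cv2.imwrite("pics/t1.png",cv2.resize(I[90:280,130:450,::-1],None,fx=2.4,fy=2.4))
E
```

```text
az units -9.93 dx 525.9 dy 282.2 dz 219.7 | pos [ 194.9 -541.   404.7] psi 19.8 w 85.6 F [-0.8 -0.7 -1. ] t 0.6 tips 0.1734
```

View pics/t1.png

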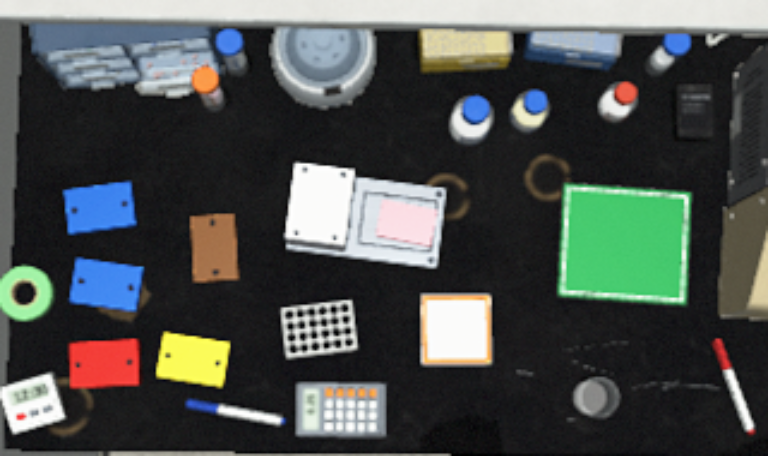

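The call was refused, and the scene is unchanged with pad, plates and block as before. Each row probably needs all seven fields, so I'll test that.

>>> jog_arm(plan=[{"dx":0,"dy":0,"dz":10,"ax":0,"ay":0,"az":-1,"grip":0},{"dx":0,"dy":0,"dz":10,"ax":0,"ay":0,"az":-1,"grip":0},{"dx":0,"dy":0,"dz":10,"ax":0,"ay":0,"az":-1,"grip":0},{"dx":0,"dy":0,"dz":10,"ax":0,"ay":0,"az":-1,"grip":0},{"dx":0,"dy":0,"dz":10,"ax":0,"ay":0,"az":-1,"grip":0},{"dx":0,"dy":0,"dz":10,"ax":0,"ay":0,"az":-1,"grip":0},{"dx":0,"dy":0,"dz":10,"ax":0,"ay":0,"az":-1,"grip":0},{"dx":0,"dy":0,"dz":10,"ax":0,"ay":0,"az":-1,"grip":0},{"dx":0,"dy":0,"dz":10,"ax":0,"ay":0,"az":-1,"grip":0},{"dx":0,"dy":0,"dz":10,"ax":0,"ay":0,"az":-0.93,"grip":0}], grip_force=50)

```text
clock: 1.43
position: [0.1949, -0.541, 0.3043]
ee_rot: [0.0, 0.768, 0.641, -0.0]
contact_force: [-0.4, -0.2, -0.5]
width: 0.0854
gripper_force: 0.0
```

>>> jog_arm(plan=[{"dx":18,"dy":9.4,"dz":0,"ax":0,"ay":0,"az":0,"grip":0},{"dx":35,"dy":18.8,"dz":0,"ax":0,"ay":0,"az":0,"grip":0},{"dx":35,"dy":18.8,"dz":0,"ax":0,"ay":0,"az":0,"grip":0},{"dx":35,"dy":18.8,"dz":0,"ax":0,"ay":0,"az":0,"grip":0},{"dx":35,"dy":18.8,"dz":0,"ax":0,"ay":0,"az":0,"grip":0},{"dx":35,"dy":18.8,"dz":0,"ax":0,"ay":0,"az":0,"grip":0},{"dx":35,"dy":18.8,"dz":0,"ax":0,"ay":0,"az":0,"grip":0},{"dx":35,"dy":18.8,"dz":0,"ax":0,"ay":0,"az":0,"grip":0},{"dx":35,"dy":18.8,"dz":0,"ax":0,"ay":0,"az":0,"grip":0},{"dx":35,"dy":18.8,"dz":0,"ax":0,"ay":0,"az":0,"grip":0},{"dx":35,"dy":18.8,"dz":0,"ax":0,"ay":0,"az":0,"grip":0},{"dx":35,"dy":18.8,"dz":0,"ax":0,"ay":0,"az":0,"grip":0},{"dx":35,"dy":18.8,"dz":0,"ax":0,"ay":0,"az":0,"grip":0},{"dx":35,"dy":18.8,"dz":0,"ax":0,"ay":0,"az":0,"grip":0},{"dx":35,"dy":18.8,"dz":0,"ax":0,"ay":0,"az":0,"grip":0},{"dx":18,"dy":9.4,"dz":0,"ax":0,"ay":0,"az":0,"grip":0}])

```text
clock: 2.77
position: [0.5713, -0.0726, 0.3049]
ee_rot: [0.0, 0.769, 0.64, 0.001]
contact_force: [0.7, -1.0, 0.4]
width: 0.085
gripper_force: 0.0
```

```bash
python3 - <<'E'
from h import *
go(569,-76,190,-10.6)
E
```

```text
az units 0.02 dx -3.8 dy -1.6 dz 114.9 | pos [571.3 -72.6 304.9] psi 79.5 w 85.0 F [ 0.7 -1.   0.4] t 2.8 tips 0.1734
```

>>> jog_arm(plan=[{"dx":-2,"dy":-1,"dz":20,"ax":0,"ay":0,"az":0,"grip":0},{"dx":-2,"dy":-1,"dz":30,"ax":0,"ay":0,"az":0,"grip":0},{"dx":0,"dy":0,"dz":30,"ax":0,"ay":0,"az":0,"grip":0},{"dx":0,"dy":0,"dz":20,"ax":0,"ay":0,"az":0,"grip":0},{"dx":0,"dy":0,"dz":15,"ax":0,"ay":0,"az":0,"grip":0},{"dx":0,"dy":0,"dz":0,"ax":0,"ay":0,"az":0,"grip":0},{"dx":0,"dy":0,"dz":0,"ax":0,"ay":0,"az":0,"grip":0.3},{"dx":0,"dy":0,"dz":0,"ax":0,"ay":0,"az":0,"grip":0.5},{"dx":0,"dy":0,"dz":0,"ax":0,"ay":0,"az":0,"grip":0.5},{"dx":0,"dy":0,"dz":0,"ax":0,"ay":0,"az":0,"grip":0.5},{"dx":0,"dy":0,"dz":0,"ax":0,"ay":0,"az":0,"grip":0.5},{"dx":0,"dy":0,"dz":0,"ax":0,"ay":0,"az":0,"grip":0.5}])

```text
clock: 3.77
position: [0.5671, -0.0797, 0.1915]
ee_rot: [0.002, 0.769, 0.639, 0.001]
contact_force: [0.3, 0.6, 6.5]
width: 0.0428
gripper_force: 3.2
```

```bash
python3 - <<'E'
from h import *
go(569,-76,190,-10.6)
E
```

```text
az units -0.0 dx 4.0 dy 1.2 dz 1.5 | pos [567.1 -79.7 191.5] psi 79.4 w 42.8 F [0.3 0.6 6.5] t 3.8 tips 0.1734
```

>>> jog_arm(plan=[{"dx":0,"dy":0,"dz":-12,"ax":0,"ay":0,"az":0,"grip":0.2},{"dx":4,"dy":1,"dz":0,"ax":0,"ay":0,"az":0,"grip":0},{"dx":0,"dy":0,"dz":0,"ax":0,"ay":0,"az":0,"grip":0},{"dx":0,"dy":0,"dz":0,"ax":0,"ay":0,"az":0,"grip":0},{"dx":0,"dy":0,"dz":10,"ax":0,"ay":0,"az":0,"grip":0},{"dx":0,"dy":0,"dz":10,"ax":0,"ay":0,"az":0,"grip":0},{"dx":0,"dy":0,"dz":0,"ax":0,"ay":0,"az":0,"grip":0},{"dx":0,"dy":0,"dz":0,"ax":0,"ay":0,"az":0,"grip":0.3},{"dx":0,"dy":0,"dz":0,"ax":0,"ay":0,"az":0,"grip":0.5},{"dx":0,"dy":0,"dz":0,"ax":0,"ay":0,"az":0,"grip":0.7},{"dx":0,"dy":0,"dz":0,"ax":0,"ay":0,"az":0,"grip":0.7},{"dx":0,"dy":0,"dz":0,"ax":0,"ay":0,"az":0,"grip":0.7},{"dx":0,"dy":0,"dz":0,"ax":0,"ay":0,"az":0,"grip":0.7}])

```text
clock: 4.85
position: [0.5681, -0.0758, 0.1821]
ee_rot: [0.0, 0.769, 0.639, 0.0]
contact_force: [-0.3, 0.0, 1.5]
width: 0.0485
gripper_force: 52.7
```

```bash
python3 - <<'E'
from h import *
go(427.5,-146.4,300,-10)
E
```

```text
az units -0.1 dx -94.0 dy -126.2 dz -117.9 | pos [568.1 -75.8 182.1] psi 79.4 w 48.5 F [-0.3  0.   1.5] t 4.8 tips 0.1734
```

>>> jog_arm(plan=[{"dx":0,"dy":0,"dz":-15,"ax":0,"ay":0,"az":0,"grip":0.7},{"dx":0,"dy":0,"dz":-30,"ax":0,"ay":0,"az":0,"grip":0.7},{"dx":0,"dy":0,"dz":-15,"ax":0,"ay":0,"az":0,"grip":0.7},{"dx":-10,"dy":-14,"dz":0,"ax":0,"ay":0,"az":0,"grip":0.7},{"dx":-20,"dy":-27,"dz":0,"ax":0,"ay":0,"az":0,"grip":0.7},{"dx":-22,"dy":-29,"dz":0,"ax":0,"ay":0,"az":0,"grip":0.7},{"dx":-20,"dy":-27,"dz":0,"ax":0,"ay":0,"az":0,"grip":0.7},{"dx":-14,"dy":-19,"dz":0,"ax":0,"ay":0,"az":0,"grip":0.7},{"dx":-8,"dy":-10,"dz":0,"ax":0,"ay":0,"az":0,"grip":0.7},{"dx":0,"dy":0,"dz":20,"ax":0,"ay":0,"az":0,"grip":0.7},{"dx":0,"dy":0,"dz":25,"ax":0,"ay":0,"az":0,"grip":0.7},{"dx":0,"dy":0,"dz":10,"ax":0,"ay":0,"az":0,"grip":0.7},{"dx":0,"dy":0,"dz":8,"ax":0,"ay":0,"az":0,"grip":0.7},{"dx":0,"dy":0,"dz":0,"ax":0,"ay":0,"az":0,"grip":0.7},{"dx":0,"dy":0,"dz":0,"ax":0,"ay":0,"az":0,"grip":0.7}])

```text
clock: 6.1
position: [0.4273, -0.145, 0.1787]
ee_rot: [0.0, 0.769, 0.639, 0.0]
contact_force: [0.4, -0.3, -0.4]
width: 0.0485
gripper_force: 52.5
```

```bash
python3 - <<'E'
from h import *
go(427.5,-146.4,176,-10.6)
E
```

```text
az units 0.0 dx -1.3 dy 0.4 dz 2.7 | pos [ 427.3 -145.   178.7] psi 79.4 w 48.5 F [ 0.4 -0.3 -0.4] t 6.1 tips 0.1734
```

>>> jog_arm(plan=[{"dx":0,"dy":0,"dz":2.5,"ax":0,"ay":0,"az":0,"grip":0.7},{"dx":0,"dy":0,"dz":0,"ax":0,"ay":0,"az":0,"grip":0.7},{"dx":0,"dy":0,"dz":0,"ax":0,"ay":0,"az":0,"grip":0},{"dx":0,"dy":0,"dz":0,"ax":0,"ay":0,"az":0,"grip":0},{"dx":0,"dy":0,"dz":0,"ax":0,"ay":0,"az":0,"grip":0},{"dx":0,"dy":0,"dz":-20,"ax":0,"ay":0,"az":0,"grip":0},{"dx":0,"dy":0,"dz":-40,"ax":0,"ay":0,"az":-0.7,"grip":0},{"dx":0,"dy":0,"dz":-40,"ax":0,"ay":0,"az":-0.7,"grip":0},{"dx":0,"dy":0,"dz":-20,"ax":0,"ay":0,"az":-0.7,"grip":0}])

```text
clock: 6.85
position: [0.4276, -0.1453, 0.3003]
ee_rot: [0.003, 0.693, 0.721, 0.001]
contact_force: [0.1, -0.2, -0.4]
width: 0.0853
gripper_force: 0.0
```

>>> jog_arm(plan=[{"dx":18,"dy":-1.5,"dz":0,"ax":0,"ay":0,"az":0,"grip":0},{"dx":36,"dy":-2.8,"dz":0,"ax":0,"ay":0,"az":0,"grip":0},{"dx":36,"dy":-2.8,"dz":0,"ax":0,"ay":0,"az":0,"grip":0},{"dx":36,"dy":-2.8,"dz":0,"ax":0,"ay":0,"az":0,"grip":0},{"dx":36,"dy":-2.8,"dz":0,"ax":0,"ay":0,"az":0,"grip":0},{"dx":36,"dy":-2.8,"dz":0,"ax":0,"ay":0,"az":0,"grip":0},{"dx":36,"dy":-2.8,"dz":0,"ax":0,"ay":0,"az":0,"grip":0},{"dx":36,"dy":-2.8,"dz":0,"ax":0,"ay":0,"az":0,"grip":0},{"dx":36,"dy":-2.8,"dz":0,"ax":0,"ay":0,"az":0,"grip":0},{"dx":36,"dy":-2.8,"dz":0,"ax":0,"ay":0,"az":0,"grip":0},{"dx":36,"dy":-2.8,"dz":0,"ax":0,"ay":0,"az":0,"grip":0},{"dx":36,"dy":-2.8,"dz":0,"ax":0,"ay":0,"az":0,"grip":0},{"dx":36,"dy":-2.8,"dz":0,"ax":0,"ay":0,"az":0,"grip":0},{"dx":19,"dy":-1.5,"dz":0,"ax":0,"ay":0,"az":0,"grip":0},{"dx":0,"dy":0,"dz":0,"ax":0,"ay":0,"az":0,"grip":0},{"dx":0,"dy":0,"dz":0,"ax":0,"ay":0,"az":0,"grip":0}])

```text
clock: 8.18
position: [0.3735, 0.3232, 0.2961]
ee_rot: [0.0, 0.694, 0.72, -0.0]
contact_force: [-0.9, -0.6, -0.5]
width: 0.0855
gripper_force: 0.0
```

```bash
python3 - <<'E'
from h import *
go(375,323,182,2.1)
I,K,E=cam("top")
for c in blobs(I,*COL['pink'],amin=60,box=(130,140,430,280)): print(rect(K,E,c,.013))
for c in blobs(I,*COL['orange'],amin=20,box=(295,200,350,255)): print('spot',rect(K,E,c,.001))
E
```

```text
az units 0.01 dx -0.2 dy 1.5 dz 114.1 | pos [373.5 323.2 296.1] psi 92.1 w 85.5 F [-0.9 -0.6 -0.5] t 8.2 tips 0.1734
[ 425.7 -143.9   73.4   48.2  -10.5]
spot [ 471.  -142.7   85.4    9.     5.2]
```

Pad is within 2 mm of the spot centre. Now the red plate.

>>> jog_arm(plan=[{"dx":0,"dy":1.5,"dz":20,"ax":0,"ay":0,"az":0,"grip":0},{"dx":0,"dy":0,"dz":35,"ax":0,"ay":0,"az":0,"grip":0},{"dx":0,"dy":0,"dz":30,"ax":0,"ay":0,"az":0,"grip":0},{"dx":0,"dy":0,"dz":20,"ax":0,"ay":0,"az":0,"grip":0},{"dx":0,"dy":0,"dz":13,"ax":0,"ay":0,"az":0,"grip":0},{"dx":0,"dy":0,"dz":0,"ax":0,"ay":0,"az":0,"grip":0},{"dx":0,"dy":0,"dz":0,"ax":0,"ay":0,"az":0,"grip":0.3},{"dx":0,"dy":0,"dz":0,"ax":0,"ay":0,"az":0,"grip":0.5},{"dx":0,"dy":0,"dz":0,"ax":0,"ay":0,"az":0,"grip":0.6},{"dx":0,"dy":0,"dz":0,"ax":0,"ay":0,"az":0,"grip":0.6},{"dx":0,"dy":0,"dz":0,"ax":0,"ay":0,"az":0,"grip":0.6}])

```text
clock: 9.15
position: [0.3761, 0.3225, 0.1797]
ee_rot: [0.001, 0.695, 0.719, 0.001]
contact_force: [0.2, -2.6, 7.7]
width: 0.0592
gripper_force: 54.4
```

```bash
python3 - <<'E'
from h import *
go(573.3,-64.3,300,-6.3)
E
```

```text
az units 1.38 dx -362.8 dy 238.5 dz -120.3 | pos [376.1 322.5 179.7] psi 92.0 w 59.2 F [ 0.2 -2.6  7.7] t 9.2 tips 0.1734
```

>>> jog_arm(plan=[{"dx":0,"dy":0,"dz":-15,"ax":0,"ay":0,"az":0,"grip":0.6},{"dx":0,"dy":0,"dz":-30,"ax":0,"ay":0,"az":0,"grip":0.6},{"dx":0,"dy":0,"dz":-30,"ax":0,"ay":0,"az":0.5,"grip":0.6},{"dx":0,"dy":0,"dz":-30,"ax":0,"ay":0,"az":0.5,"grip":0.6},{"dx":0,"dy":0,"dz":-15,"ax":0,"ay":0,"az":0.38,"grip":0.6},{"dx":-15,"dy":10,"dz":0,"ax":0,"ay":0,"az":0,"grip":0.6},{"dx":-30,"dy":20,"dz":0,"ax":0,"ay":0,"az":0,"grip":0.6},{"dx":-30,"dy":20,"dz":0,"ax":0,"ay":0,"az":0,"grip":0.6},{"dx":-30,"dy":20,"dz":0,"ax":0,"ay":0,"az":0,"grip":0.6},{"dx":-30,"dy":20,"dz":0,"ax":0,"ay":0,"az":0,"grip":0.6},{"dx":-30,"dy":20,"dz":0,"ax":0,"ay":0,"az":0,"grip":0.6},{"dx":-30,"dy":20,"dz":0,"ax":0,"ay":0,"az":0,"grip":0.6},{"dx":-30,"dy":20,"dz":0,"ax":0,"ay":0,"az":0,"grip":0.6},{"dx":-30,"dy":20,"dz":0,"ax":0,"ay":0,"az":0,"grip":0.6},{"dx":-30,"dy":20,"dz":0,"ax":0,"ay":0,"az":0,"grip":0.6},{"dx":-30,"dy":20,"dz":0,"ax":0,"ay":0,"az":0,"grip":0.6},{"dx":-30,"dy":20,"dz":0,"ax":0,"ay":0,"az":0,"grip":0.6},{"dx":-18,"dy":8.5,"dz":0,"ax":0,"ay":0,"az":0,"grip":0.6},{"dx":0,"dy":0,"dz":0,"ax":0,"ay":0,"az":0,"grip":0.6},{"dx":0,"dy":0,"dz":0,"ax":0,"ay":0,"az":0,"grip":0.6}])

```text
clock: 10.82
position: [0.5727, -0.0653, 0.2981]
ee_rot: [-0.0, 0.746, 0.666, 0.0]
contact_force: [0.0, -0.4, -1.9]
width: 0.0586
gripper_force: 59.4
```

```bash
python3 - <<'E'
from h import *
go(573.3,-64.3,189,-6.3)
I,K,E=cam("top")
for c in blobs(I,*COL['red'],amin=20,box=(130,100,430,280)): print(cv2.boundingRect(c),rect(K,E,c,.145))
m=np.zeros(I.shape[:2],np.uint8)
cv2.imwrite("pics/t2.png",cv2.resize(I[120:220,220:350,::-1],None,fx=5,fy=5,interpolation=cv2.INTER_CUBIC))
E
```

```text
az units -0.02 dx 1.1 dy 0.5 dz 109.1 | pos [572.7 -65.3 298.1] psi 83.6 w 58.6 F [ 0.  -0.4 -1.9] t 10.8 tips 0.1734
(302, 176, 10, 12) [554.5 -93.   35.7  24.1  83.4]
(282, 166, 11, 20) [571.4 -34.   57.5  29.9 -89.1]
(386, 124, 10, 9) [ 721.  -345.3   26.4   23.7   44.8]
```

View pics/t2.png

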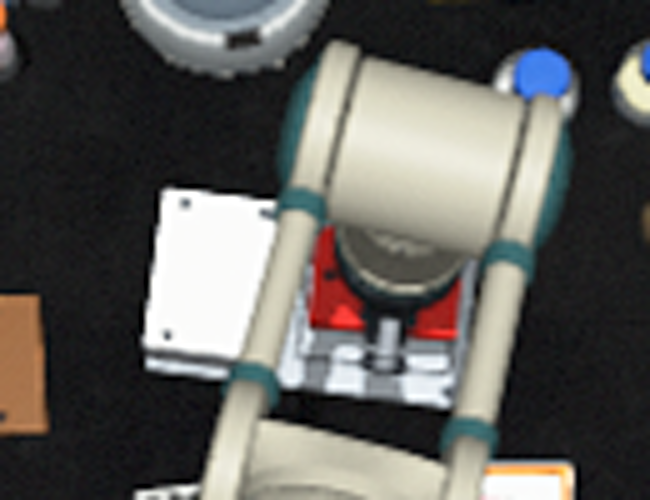

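The view shows the red plate held square over the bed, its ends at y≈−19 and −111 mm, so it is centred. Lowering and releasing.

>>> jog_arm(plan=[{"dx":1,"dy":0.5,"dz":15,"ax":0,"ay":0,"az":0,"grip":0.6},{"dx":0,"dy":0,"dz":30,"ax":0,"ay":0,"az":0,"grip":0.6},{"dx":0,"dy":0,"dz":30,"ax":0,"ay":0,"az":0,"grip":0.6},{"dx":0,"dy":0,"dz":20,"ax":0,"ay":0,"az":0,"grip":0.6},{"dx":0,"dy":0,"dz":10,"ax":0,"ay":0,"az":0,"grip":0.6},{"dx":0,"dy":0,"dz":5,"ax":0,"ay":0,"az":0,"grip":0.6},{"dx":0,"dy":0,"dz":0,"ax":0,"ay":0,"az":0,"grip":0.6},{"dx":0,"dy":0,"dz":0,"ax":0,"ay":0,"az":0,"grip":0.6}])

```text
clock: 11.53
position: [0.5736, -0.0627, 0.1893]
ee_rot: [0.001, 0.744, 0.668, 0.001]
contact_force: [0.6, 0.2, -1.5]
width: 0.0589
gripper_force: 59.4
```

```bash
python3 - <<'E'
from h import *
go(573.3,-64.3,187.5,-6.3)
E
```

```text
az units 0.01 dx -1.7 dy -0.1 dz 1.8 | pos [573.6 -62.7 189.3] psi 83.8 w 58.9 F [ 0.6  0.2 -1.5] t 11.5 tips 0.1734
```

>>> jog_arm(plan=[{"dx":-1,"dy":0,"dz":2,"ax":0,"ay":0,"az":0,"grip":0.6},{"dx":0,"dy":0,"dz":0,"ax":0,"ay":0,"az":0,"grip":0.6},{"dx":0,"dy":0,"dz":0,"ax":0,"ay":0,"az":0,"grip":0},{"dx":0,"dy":0,"dz":0,"ax":0,"ay":0,"az":0,"grip":0},{"dx":0,"dy":0,"dz":0,"ax":0,"ay":0,"az":0,"grip":0},{"dx":0,"dy":0,"dz":-20,"ax":0,"ay":0,"az":0,"grip":0},{"dx":0,"dy":0,"dz":-40,"ax":0,"ay":0,"az":0.18,"grip":0},{"dx":0,"dy":0,"dz":-40,"ax":0,"ay":0,"az":0,"grip":0},{"dx":0,"dy":0,"dz":-14,"ax":0,"ay":0,"az":0,"grip":0}])

```text
clock: 12.28
position: [0.5747, -0.0649, 0.3056]
ee_rot: [0.004, 0.751, 0.66, 0.003]
contact_force: [1.3, 0.0, 0.4]
width: 0.0855
gripper_force: 0.0
```

>>> jog_arm(plan=[{"dx":17,"dy":-6.5,"dz":0,"ax":0,"ay":0,"az":0,"grip":0},{"dx":34,"dy":-13,"dz":0,"ax":0,"ay":0,"az":0,"grip":0},{"dx":34,"dy":-13,"dz":0,"ax":0,"ay":0,"az":0,"grip":0},{"dx":34,"dy":-13,"dz":0,"ax":0,"ay":0,"az":0,"grip":0},{"dx":34,"dy":-13,"dz":0,"ax":0,"ay":0,"az":0,"grip":0},{"dx":34,"dy":-13,"dz":0,"ax":0,"ay":0,"az":0,"grip":0},{"dx":34,"dy":-13,"dz":0,"ax":0,"ay":0,"az":0,"grip":0},{"dx":34,"dy":-13,"dz":0,"ax":0,"ay":0,"az":0,"grip":0},{"dx":34,"dy":-13,"dz":0,"ax":0,"ay":0,"az":0,"grip":0},{"dx":34,"dy":-13,"dz":0,"ax":0,"ay":0,"az":0,"grip":0},{"dx":34,"dy":-13,"dz":0,"ax":0,"ay":0,"az":0,"grip":0},{"dx":18,"dy":-6,"dz":0,"ax":0,"ay":0,"az":0,"grip":0},{"dx":0,"dy":0,"dz":0,"ax":0,"ay":0,"az":0,"grip":0},{"dx":0,"dy":0,"dz":0,"ax":0,"ay":0,"az":0,"grip":0}])

```text
clock: 13.45
position: [0.4796, 0.3265, 0.2999]
ee_rot: [0.0, 0.75, 0.661, -0.0]
contact_force: [-0.3, -0.5, -0.9]
width: 0.0854
gripper_force: 0.0
```

```bash
python3 - <<'E'
from h import *
go(480.5,326.3,174,-7.4)
I,K,E=cam("top")
for c in blobs(I,*COL['red'],amin=60,box=(130,140,430,280)): print(rect(K,E,c,.032))
E
```

```text
az units 0.03 dx -0.1 dy 0.9 dz 125.9 | pos [479.6 326.5 299.9] psi 82.8 w 85.4 F [-0.3 -0.5 -0.9] t 13.4 tips 0.1734
[571.7 -61.2  88.7  60.6  -5.5]
```

>>> jog_arm(plan=[{"dx":0,"dy":1,"dz":20,"ax":0,"ay":0,"az":0,"grip":0},{"dx":0,"dy":0,"dz":35,"ax":0,"ay":0,"az":0,"grip":0},{"dx":0,"dy":0,"dz":35,"ax":0,"ay":0,"az":0,"grip":0},{"dx":0,"dy":0,"dz":20,"ax":0,"ay":0,"az":0,"grip":0},{"dx":0,"dy":0,"dz":14,"ax":0,"ay":0,"az":0,"grip":0},{"dx":0,"dy":0,"dz":0,"ax":0,"ay":0,"az":0,"grip":0},{"dx":0,"dy":0,"dz":0,"ax":0,"ay":0,"az":0,"grip":0.3},{"dx":0,"dy":0,"dz":0,"ax":0,"ay":0,"az":0,"grip":0.5},{"dx":0,"dy":0,"dz":0,"ax":0,"ay":0,"az":0,"grip":0.6},{"dx":0,"dy":0,"dz":0,"ax":0,"ay":0,"az":0,"grip":0.6},{"dx":0,"dy":0,"dz":0,"ax":0,"ay":0,"az":0,"grip":0.6}])

```text
clock: 14.42
position: [0.4818, 0.3256, 0.178]
ee_rot: [0.001, 0.751, 0.66, 0.002]
contact_force: [0.7, -1.8, 5.7]
width: 0.0584
gripper_force: 54.3
```

```bash
python3 - <<'E'
from h import *
go(572.5,-62.5,300,-6.0)
E
```

```text
az units -0.23 dx -376.5 dy 130.8 dz -122.0 | pos [481.8 325.6 178. ] psi 82.6 w 58.4 F [ 0.7 -1.8  5.7] t 14.4 tips 0.1734
```

>>> jog_arm(plan=[{"dx":0,"dy":0,"dz":-15,"ax":0,"ay":0,"az":0,"grip":0.6},{"dx":0,"dy":0,"dz":-35,"ax":0,"ay":0,"az":0,"grip":0.6},{"dx":0,"dy":0,"dz":-35,"ax":0,"ay":0,"az":-0.2,"grip":0.6},{"dx":0,"dy":0,"dz":-35,"ax":0,"ay":0,"az":0,"grip":0.6},{"dx":-18,"dy":6,"dz":0,"ax":0,"ay":0,"az":0,"grip":0.6},{"dx":-34,"dy":11.9,"dz":0,"ax":0,"ay":0,"az":0,"grip":0.6},{"dx":-34,"dy":11.9,"dz":0,"ax":0,"ay":0,"az":0,"grip":0.6},{"dx":-34,"dy":11.9,"dz":0,"ax":0,"ay":0,"az":0,"grip":0.6},{"dx":-34,"dy":11.9,"dz":0,"ax":0,"ay":0,"az":0,"grip":0.6},{"dx":-34,"dy":11.9,"dz":0,"ax":0,"ay":0,"az":0,"grip":0.6},{"dx":-34,"dy":11.9,"dz":0,"ax":0,"ay":0,"az":0,"grip":0.6},{"dx":-34,"dy":11.9,"dz":0,"ax":0,"ay":0,"az":0,"grip":0.6},{"dx":-34,"dy":11.9,"dz":0,"ax":0,"ay":0,"az":0,"grip":0.6},{"dx":-34,"dy":11.9,"dz":0,"ax":0,"ay":0,"az":0,"grip":0.6},{"dx":-34,"dy":11.9,"dz":0,"ax":0,"ay":0,"az":0,"grip":0.6},{"dx":-18.5,"dy":6,"dz":0,"ax":0,"ay":0,"az":0,"grip":0.6},{"dx":0,"dy":0,"dz":0,"ax":0,"ay":0,"az":0,"grip":0.6},{"dx":0,"dy":0,"dz":0,"ax":0,"ay":0,"az":0,"grip":0.6}])

```text
clock: 15.92
position: [0.5706, -0.0637, 0.2961]
ee_rot: [-0.0, 0.745, 0.667, 0.0]
contact_force: [0.2, 0.3, -2.6]
width: 0.0581
gripper_force: 54.2
```

```bash
python3 - <<'E'
from h import *
go(572.5,-62.5,210,-6.0)
I,K,E=cam("top")
b=[c for c in blobs(I,*COL['blue'],amin=15,box=(270,150,330,215))]
P=np.array([cast(K,E,p[0],.138)[:2] for c in b for p in c])*1000; print(len(b),P.min(0),P.max(0))
E
```

```text
az units -0.05 dx 1.4 dy 1.7 dz 86.1 | pos [570.6 -63.7 296.1] psi 83.7 w 58.1 F [ 0.2  0.3 -2.6] t 15.9 tips 0.1734
2 [ 535.38083277 -103.67983676] [601.34909017 -16.35250301]
```

>>> jog_arm(plan=[{"dx":0,"dy":1,"dz":15,"ax":0,"ay":0,"az":0,"grip":0.6},{"dx":0,"dy":0,"dz":30,"ax":0,"ay":0,"az":0,"grip":0.6},{"dx":0,"dy":0,"dz":25,"ax":0,"ay":0,"az":0,"grip":0.6},{"dx":0,"dy":0,"dz":8,"ax":0,"ay":0,"az":0,"grip":0.6},{"dx":0,"dy":0,"dz":5,"ax":0,"ay":0,"az":0,"grip":0.6},{"dx":0,"dy":0,"dz":0,"ax":0,"ay":0,"az":0,"grip":0.6},{"dx":0,"dy":0,"dz":0,"ax":0,"ay":0,"az":0,"grip":0.6}])

```text
clock: 16.55
position: [0.5723, -0.0624, 0.2142]
ee_rot: [0.001, 0.744, 0.668, 0.001]
contact_force: [0.3, -0.2, -1.1]
width: 0.0584
gripper_force: 54.2
```

```bash
python3 - <<'E'
from h import *
go(572.5,-62.5,210,-6.0)
E
```

```text
az units -0.02 dx -0.1 dy 0.2 dz 4.2 | pos [572.3 -62.4 214.2] psi 83.9 w 58.4 F [ 0.3 -0.2 -1.1] t 16.6 tips 0.1734
```

>>> jog_arm(plan=[{"dx":0,"dy":0,"dz":2.5,"ax":0,"ay":0,"az":0,"grip":0.6},{"dx":0,"dy":0,"dz":1.7,"ax":0,"ay":0,"az":0,"grip":0.6},{"dx":0,"dy":0,"dz":0,"ax":0,"ay":0,"az":0,"grip":0.6},{"dx":0,"dy":0,"dz":0,"ax":0,"ay":0,"az":0,"grip":0},{"dx":0,"dy":0,"dz":0,"ax":0,"ay":0,"az":0,"grip":0},{"dx":0,"dy":0,"dz":0,"ax":0,"ay":0,"az":0,"grip":0},{"dx":0,"dy":0,"dz":-20,"ax":0,"ay":0,"az":0,"grip":0},{"dx":0,"dy":0,"dz":-35,"ax":0,"ay":0,"az":-0.7,"grip":0},{"dx":0,"dy":0,"dz":-30,"ax":0,"ay":0,"az":-0.75,"grip":0},{"dx":0,"dy":0,"dz":-5,"ax":0,"ay":0,"az":-0.8,"grip":0},{"dx":15,"dy":-17,"dz":0,"ax":0,"ay":0,"az":0,"grip":0},{"dx":25,"dy":-28,"dz":0,"ax":0,"ay":0,"az":0,"grip":0},{"dx":25,"dy":-28,"dz":0,"ax":0,"ay":0,"az":0,"grip":0},{"dx":25,"dy":-28,"dz":0,"ax":0,"ay":0,"az":0,"grip":0},{"dx":20,"dy":-21,"dz":0,"ax":0,"ay":0,"az":0,"grip":0},{"dx":10,"dy":-11,"dz":0,"ax":0,"ay":0,"az":0,"grip":0},{"dx":0,"dy":0,"dz":0,"ax":0,"ay":0,"az":0,"grip":0},{"dx":0,"dy":0,"dz":0,"ax":0,"ay":0,"az":0,"grip":0}])

```text
clock: 18.05
position: [0.425, 0.0392, 0.2995]
ee_rot: [0.001, 0.66, 0.751, 0.001]
contact_force: [1.1, -0.5, -0.7]
width: 0.0856
gripper_force: 0.0
```

```bash
python3 - <<'E'
from h import *
go(424.5,39.6,180,7.5)
I,K,E=cam("top")
for c in blobs(I,*COL['blue'],amin=60,box=(130,140,430,280)): print(cv2.boundingRect(c),rect(K,E,c,.048))
cv2.imwrite("pics/t3.png",cv2.resize(I[140:250,230:350,::-1],None,fx=5,fy=5,interpolation=cv2.INTER_CUBIC))
E
```

```text
az units -0.02 dx 0.5 dy -0.5 dz 119.5 | pos [425.   39.2 299.5] psi 97.4 w 85.6 F [ 1.1 -0.5 -0.7] t 18.1 tips 0.1734
(280, 171, 30, 21) [569.8 -60.3  89.3  60.6  -6.3]
(156, 165, 31, 23) [579.7 331.6  91.8  62.1   8.6]
```

View pics/t3.png

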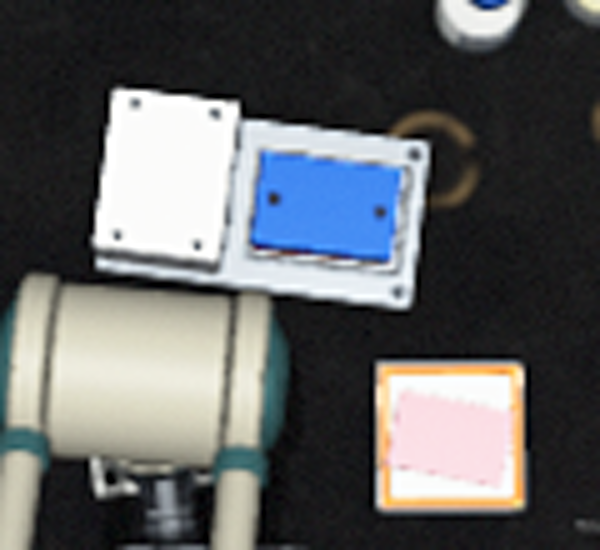

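The pile (blue over red) sits neatly inside the outline at (570,−60) mm, with the pad on its card. Now the block.

>>> jog_arm(plan=[{"dx":0,"dy":-0.5,"dz":20,"ax":0,"ay":0,"az":0,"grip":0},{"dx":0,"dy":0,"dz":35,"ax":0,"ay":0,"az":0,"grip":0},{"dx":0,"dy":0,"dz":30,"ax":0,"ay":0,"az":0,"grip":0},{"dx":0,"dy":0,"dz":22,"ax":0,"ay":0,"az":0,"grip":0},{"dx":0,"dy":0,"dz":13,"ax":0,"ay":0,"az":0,"grip":0},{"dx":0,"dy":0,"dz":0,"ax":0,"ay":0,"az":0,"grip":0},{"dx":0,"dy":0,"dz":0,"ax":0,"ay":0,"az":0,"grip":0.2},{"dx":0,"dy":0,"dz":0,"ax":0,"ay":0,"az":0,"grip":0.4},{"dx":0,"dy":0,"dz":0,"ax":0,"ay":0,"az":0,"grip":0.6},{"dx":0,"dy":0,"dz":0,"ax":0,"ay":0,"az":0,"grip":0.6},{"dx":0,"dy":0,"dz":0,"ax":0,"ay":0,"az":0,"grip":0.6},{"dx":0,"dy":0,"dz":0,"ax":0,"ay":0,"az":0,"grip":0.6}], grip_force=100)

```text
clock: 19.1
position: [0.4253, 0.0388, 0.1802]
ee_rot: [0.002, 0.66, 0.751, 0.001]
contact_force: [1.6, -2.7, 6.4]
width: 0.0641
gripper_force: 112.6
```

```bash
python3 - <<'E'
from h import *
go(572,-63,300,-6.3)
E
```

```text
az units 2.27 dx -85.0 dy 156.9 dz -119.8 | pos [425.3  38.8 180.2] psi 97.3 w 64.1 F [ 1.6 -2.7  6.4] t 19.1 tips 0.1734
```

>>> jog_arm(plan=[{"dx":0,"dy":0,"dz":-10,"ax":0,"ay":0,"az":0,"grip":0.6},{"dx":0,"dy":0,"dz":-25,"ax":0,"ay":0,"az":0,"grip":0.6},{"dx":0,"dy":0,"dz":-30,"ax":0,"ay":0,"az":0.5,"grip":0.6},{"dx":0,"dy":0,"dz":-30,"ax":0,"ay":0,"az":0.6,"grip":0.6},{"dx":0,"dy":0,"dz":-15,"ax":0,"ay":0,"az":0.6,"grip":0.6},{"dx":0,"dy":0,"dz":0,"ax":0,"ay":0,"az":0.57,"grip":0.6},{"dx":-6,"dy":11,"dz":0,"ax":0,"ay":0,"az":0,"grip":0.6},{"dx":-12,"dy":22,"dz":0,"ax":0,"ay":0,"az":0,"grip":0.6},{"dx":-14,"dy":26,"dz":0,"ax":0,"ay":0,"az":0,"grip":0.6},{"dx":-14,"dy":26,"dz":0,"ax":0,"ay":0,"az":0,"grip":0.6},{"dx":-14,"dy":26,"dz":0,"ax":0,"ay":0,"az":0,"grip":0.6},{"dx":-12,"dy":22,"dz":0,"ax":0,"ay":0,"az":0,"grip":0.6},{"dx":-8,"dy":14,"dz":0,"ax":0,"ay":0,"az":0,"grip":0.6},{"dx":-5,"dy":10,"dz":0,"ax":0,"ay":0,"az":0,"grip":0.6},{"dx":0,"dy":0,"dz":0,"ax":0,"ay":0,"az":0,"grip":0.6},{"dx":0,"dy":0,"dz":0,"ax":0,"ay":0,"az":0,"grip":0.6}])

```text
clock: 20.43
position: [0.5702, -0.0627, 0.2873]
ee_rot: [-0.002, 0.745, 0.667, -0.001]
contact_force: [-0.8, 0.4, -8.3]
width: 0.064
gripper_force: 114.1
```

```bash
python3 - <<'E'
from h import *
go(572,-63,228,-6.3)
I,K,E=cam("top")
cv2.imwrite("pics/t4.png",cv2.resize(I[120:230,230:350,::-1],None,fx=5,fy=5,interpolation=cv2.INTER_CUBIC))
E
```

```text
az units 0.0 dx -0.1 dy 1.8 dz 59.3 | pos [570.2 -62.7 287.3] psi 83.7 w 64.0 F [-0.8  0.4 -8.3] t 20.4 tips 0.1734
```

View pics/t4.png

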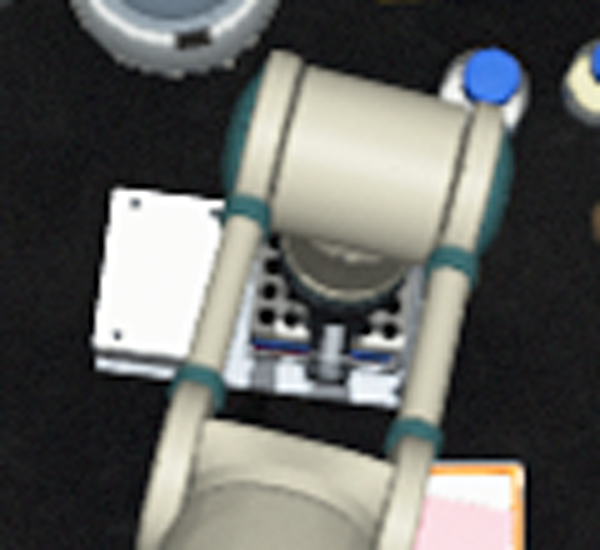

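The block is held over the pile. Blue and red edges show just below it, and it's parallel to the deck with a clear gap at crop x≈230–250. Lowering.

>>> jog_arm(plan=[{"dx":0,"dy":1,"dz":15,"ax":0,"ay":0,"az":0,"grip":0.6},{"dx":0,"dy":0,"dz":22,"ax":0,"ay":0,"az":0,"grip":0.6},{"dx":0,"dy":0,"dz":12,"ax":0,"ay":0,"az":0,"grip":0.6},{"dx":0,"dy":0,"dz":5,"ax":0,"ay":0,"az":0,"grip":0.6},{"dx":0,"dy":0,"dz":0,"ax":0,"ay":0,"az":0,"grip":0.6},{"dx":0,"dy":0,"dz":0,"ax":0,"ay":0,"az":0,"grip":0.6},{"dx":0,"dy":0,"dz":2,"ax":0,"ay":0,"az":0,"grip":0.6},{"dx":0,"dy":0,"dz":1,"ax":0,"ay":0,"az":0,"grip":0.6},{"dx":0,"dy":0,"dz":0,"ax":0,"ay":0,"az":0,"grip":0.6}])

```text
clock: 21.23
position: [0.5719, -0.0626, 0.2326]
ee_rot: [0.0, 0.745, 0.667, 0.0]
contact_force: [-0.1, 0.1, -7.7]
width: 0.0637
gripper_force: 113.9
```

```bash
python3 - <<'E'
from h import *
go(572,-63,228,-6.3)
E
```

```text
az units 0.0 dx -0.4 dy 0.2 dz 4.6 | pos [571.9 -62.6 232.6] psi 83.7 w 63.7 F [-0.1  0.1 -7.7] t 21.2 tips 0.1734
```

>>> jog_arm(plan=[{"dx":0,"dy":0,"dz":2,"ax":0,"ay":0,"az":0,"grip":0.6},{"dx":0,"dy":0,"dz":1.5,"ax":0,"ay":0,"az":0,"grip":0.6},{"dx":0,"dy":0,"dz":1,"ax":0,"ay":0,"az":0,"grip":0.6},{"dx":0,"dy":0,"dz":0,"ax":0,"ay":0,"az":0,"grip":0.6},{"dx":0,"dy":0,"dz":0,"ax":0,"ay":0,"az":0,"grip":0.6}])

```text
clock: 21.65
position: [0.5718, -0.0627, 0.2283]
ee_rot: [0.0, 0.745, 0.667, 0.0]
contact_force: [-2.5, 0.6, 2.2]
width: 0.064
gripper_force: 114.8
```

>>> jog_arm(plan=[{"dx":0,"dy":0,"dz":0,"ax":0,"ay":0,"az":0,"grip":0.3},{"dx":0,"dy":0,"dz":0,"ax":0,"ay":0,"az":0,"grip":0},{"dx":0,"dy":0,"dz":0,"ax":0,"ay":0,"az":0,"grip":0},{"dx":0,"dy":0,"dz":-10,"ax":0,"ay":0,"az":0,"grip":0},{"dx":0,"dy":0,"dz":-25,"ax":0,"ay":0,"az":0,"grip":0},{"dx":0,"dy":0,"dz":-25,"ax":0,"ay":0,"az":0.33,"grip":0},{"dx":0,"dy":0,"dz":-12,"ax":0,"ay":0,"az":0,"grip":0}], grip_force=50)

```text
clock: 22.23
position: [0.5729, -0.0629, 0.3032]
ee_rot: [0.002, 0.757, 0.654, 0.002]
contact_force: [0.0, 0.1, -0.4]
width: 0.0855
gripper_force: 0.0
```

>>> jog_arm(plan=[{"dx":13,"dy":-11.3,"dz":0,"ax":0,"ay":0,"az":0,"grip":0},{"dx":25.5,"dy":-22.7,"dz":0,"ax":0,"ay":0,"az":0,"grip":0},{"dx":25.5,"dy":-22.7,"dz":0,"ax":0,"ay":0,"az":0,"grip":0},{"dx":25.5,"dy":-22.7,"dz":0,"ax":0,"ay":0,"az":0,"grip":0},{"dx":25.5,"dy":-22.7,"dz":0,"ax":0,"ay":0,"az":0,"grip":0},{"dx":25.5,"dy":-22.7,"dz":0,"ax":0,"ay":0,"az":0,"grip":0},{"dx":25.5,"dy":-22.7,"dz":0,"ax":0,"ay":0,"az":0,"grip":0},{"dx":25.5,"dy":-22.7,"dz":0,"ax":0,"ay":0,"az":0,"grip":0},{"dx":25.5,"dy":-22.7,"dz":0,"ax":0,"ay":0,"az":0,"grip":0},{"dx":25.5,"dy":-22.7,"dz":0,"ax":0,"ay":0,"az":0,"grip":0},{"dx":13,"dy":-11.3,"dz":0,"ax":0,"ay":0,"az":0,"grip":0},{"dx":0,"dy":0,"dz":0,"ax":0,"ay":0,"az":0,"grip":0},{"dx":0,"dy":0,"dz":0,"ax":0,"ay":0,"az":0,"grip":0}])

```text
clock: 23.32
position: [0.3828, 0.2234, 0.2994]
ee_rot: [0.0, 0.755, 0.655, -0.0]
contact_force: [1.0, -0.2, 0.3]
width: 0.0856
gripper_force: 0.0
```

```bash
python3 - <<'E'
from h import *
go(384.4,223,172,-8.3)
I,K,E=cam("top");J,Ks,Es=cam("side")
a=cv2.resize(I[150:215,240:325,::-1],None,fx=4.5,fy=4.5,interpolation=cv2.INTER_CUBIC)
b=cv2.resize(J[205:270,240:325,::-1],None,fx=4.5,fy=4.5,interpolation=cv2.INTER_CUBIC)
cv2.imwrite("pics/t5.png",np.hstack([a,b]))
E
```

```text
az units 0.03 dx -0.2 dy 1.6 dz 127.4 | pos [382.8 223.4 299.4] psi 81.9 w 85.6 F [ 1.  -0.2  0.3] t 23.3 tips 0.1734
```

View pics/t5.png

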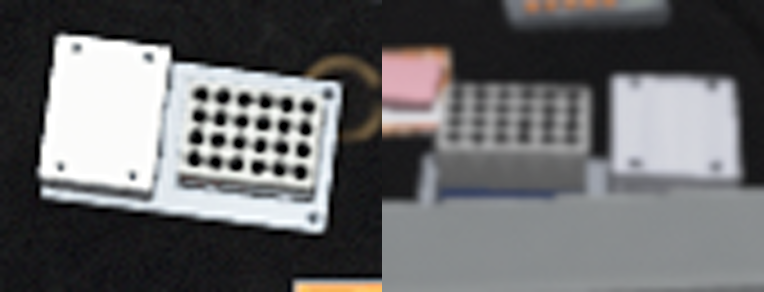

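Block is on the pile, square to the deck. I'll check flushness by projecting equal-height tops into the side view while the arm goes for the yellow plate.

```bash
cat > flush.py <<'E'
from h import *
It,Kt,Et=cam("top"); Is,Ks,Es=cam("side")
def ctr(I,b,lo):
    h=cv2.cvtColor(I,cv2.COLOR_RGB2HSV); m=np.zeros(h.shape[:2],np.uint8); s=(slice(b[1],b[3]),slice(b[0],b[2])); m[s]=cv2.inRange(h,np.array((0,0,lo)),np.array((180,60,255)))[s]
    m=cv2.morphologyEx(cv2.morphologyEx(m,3,np.ones((7,7),np.uint8)),2,np.ones((3,3),np.uint8)); c=max(cv2.findContours(m,0,1)[0],key=cv2.contourArea); r=cv2.minAreaRect(c); return cv2.boxPoints(r).mean(0),r[1]
yb=np.radians(-6.3); ex=np.array([np.cos(yb),np.sin(yb)])
# block top in top view: hand corners from crop t5 (4.5x, offset 240,150)
blk=np.array([[190,80],[318,96],[311,186],[180,173]])/4.5+[240,150]; dk=np.array([[57,34],[170,45],[156,197-10],[41,182]])/4.5+[240,150]
sb=np.array([[441,86],[592,86],[588,152],[438,152]])-[382,0]; sd=np.array([[612,76],[735,79],[741,179],[610,176]])-[382,0]
sb=sb/4.5+[240,205]; sd=sd/4.5+[240,205]
for n,t,s in(('block',blk,sb),('deck',dk,sd)):
    t=t.mean(0)-.4; s=s.mean(0)-.4
    for z in(.074,.082,.09): print(n,z,cast(Kt,Et,t,z).round(4),"row pred",round(proj(Ks,Es,cast(Kt,Et,t,z))[1],2),"meas",s.round(2))
E
python3 flush.py
```

```text
block 0.074 [ 0.5713 -0.0611  0.074 ] row pred 232.19 meas [269.1  231.04]
block 0.082 [ 0.5701 -0.0608  0.082 ] row pred 229.71 meas [269.1  231.04]
block 0.09 [ 0.5688 -0.0605  0.09  ] row pred 227.21 meas [269.1  231.04]
deck 0.074 [0.5851 0.0391 0.074 ] row pred 233.8 meas [304.6  232.93]
deck 0.082 [0.5838 0.0389 0.082 ] row pred 231.31 meas [304.6  232.93]
deck 0.09 [0.5824 0.0387 0.09  ] row pred 228.81 meas [304.6  232.93]
```

>>> jog_arm(plan=[{"dx":0,"dy":1.6,"dz":20,"ax":0,"ay":0,"az":0,"grip":0},{"dx":0,"dy":0,"dz":35,"ax":0,"ay":0,"az":0,"grip":0},{"dx":0,"dy":0,"dz":35,"ax":0,"ay":0,"az":0,"grip":0},{"dx":0,"dy":0,"dz":20,"ax":0,"ay":0,"az":0,"grip":0},{"dx":0,"dy":0,"dz":12,"ax":0,"ay":0,"az":0,"grip":0},{"dx":0,"dy":0,"dz":4,"ax":0,"ay":0,"az":0,"grip":0},{"dx":0,"dy":0,"dz":0,"ax":0,"ay":0,"az":0,"grip":0},{"dx":0,"dy":0,"dz":0,"ax":0,"ay":0,"az":0,"grip":0.3},{"dx":0,"dy":0,"dz":0,"ax":0,"ay":0,"az":0,"grip":0.45},{"dx":0,"dy":0,"dz":0,"ax":0,"ay":0,"az":0,"grip":0.45},{"dx":0,"dy":0,"dz":0,"ax":0,"ay":0,"az":0,"grip":0.45},{"dx":0,"dy":0,"dz":0,"ax":0,"ay":0,"az":0,"grip":0.45}])

```text
clock: 24.52
position: [0.3861, 0.2226, 0.1752]
ee_rot: [0.001, 0.756, 0.654, 0.001]
contact_force: [-1.6, -2.1, 7.2]
width: 0.057
gripper_force: 51.6
```

```bash
python3 - <<'E'
from h import *
go(384.4,223,172,-8.3)
E
```

```text
az units 0.01 dx 0.1 dy -1.8 dz 3.2 | pos [386.1 222.6 175.2] psi 81.7 w 57.0 F [-1.6 -2.1  7.2] t 24.5 tips 0.1734
```

Block reads 77.7 mm and deck 76.8 mm under the same bias, so they are flush. Yellow is gripped; carry it to the mat.

>>> jog_arm(plan=[{"dx":0,"dy":0,"dz":-15,"ax":0,"ay":0,"az":0,"grip":0.45},{"dx":0,"dy":0,"dz":-35,"ax":0,"ay":0,"az":-0.45,"grip":0.45},{"dx":0,"dy":0,"dz":-35,"ax":0,"ay":0,"az":-0.4,"grip":0.45},{"dx":0,"dy":0,"dz":-35,"ax":0,"ay":0,"az":0,"grip":0.45},{"dx":0,"dy":0,"dz":0,"ax":0,"ay":0,"az":0,"grip":0.45}])

```text
clock: 24.93
position: [0.3878, 0.2236, 0.3005]
ee_rot: [0.003, 0.726, 0.687, 0.007]
contact_force: [1.2, 0.5, -1.3]
width: 0.0568
gripper_force: 53.3
```

>>> jog_arm(plan=[{"dx":-17.4,"dy":6.4,"dz":0,"ax":0,"ay":0,"az":0,"grip":0.45},{"dx":-35.2,"dy":12.9,"dz":0,"ax":0,"ay":0,"az":0,"grip":0.45},{"dx":-35.2,"dy":12.9,"dz":0,"ax":0,"ay":0,"az":0,"grip":0.45},{"dx":-35.2,"dy":12.9,"dz":0,"ax":0,"ay":0,"az":0,"grip":0.45},{"dx":-35.2,"dy":12.9,"dz":0,"ax":0,"ay":0,"az":0,"grip":0.45},{"dx":-35.2,"dy":12.9,"dz":0,"ax":0,"ay":0,"az":0,"grip":0.45},{"dx":-35.2,"dy":12.9,"dz":0,"ax":0,"ay":0,"az":0,"grip":0.45},{"dx":-35.2,"dy":12.9,"dz":0,"ax":0,"ay":0,"az":0,"grip":0.45},{"dx":-35.2,"dy":12.9,"dz":0,"ax":0,"ay":0,"az":0,"grip":0.45},{"dx":-35.2,"dy":12.9,"dz":0,"ax":0,"ay":0,"az":0,"grip":0.45},{"dx":-35.2,"dy":12.9,"dz":0,"ax":0,"ay":0,"az":0,"grip":0.45},{"dx":-35.2,"dy":12.9,"dz":0,"ax":0,"ay":0,"az":0,"grip":0.45},{"dx":-35.2,"dy":12.9,"dz":0,"ax":0,"ay":0,"az":0,"grip":0.45},{"dx":-35.2,"dy":12.9,"dz":0,"ax":0,"ay":0,"az":0,"grip":0.45},{"dx":-35.2,"dy":12.9,"dz":0,"ax":0,"ay":0,"az":0,"grip":0.45},{"dx":-17.4,"dy":6.4,"dz":0,"ax":0,"ay":0,"az":0,"grip":0.45},{"dx":0,"dy":0,"dz":0,"ax":0,"ay":0,"az":0,"grip":0.45},{"dx":0,"dy":0,"dz":0,"ax":0,"ay":0,"az":0,"grip":0.45}])

```text
clock: 26.43
position: [0.5493, -0.3157, 0.2934]
ee_rot: [-0.0, 0.727, 0.687, 0.0]
contact_force: [-0.0, 0.8, -0.2]
width: 0.0566
gripper_force: 53.3
```

```bash
python3 - <<'E'
from h import *
go(549,-315,177.5,-3.2)
I,K,E=cam("top")
for c in blobs(I,*COL['yellow'],amin=10,box=(130,140,430,280)): print(cv2.boundingRect(c),rect(K,E,c,.13))
E
```

```text
az units -0.01 dx 0.7 dy -0.3 dz 115.9 | pos [ 549.3 -315.7  293.4] psi 86.7 w 56.6 F [-0.   0.8 -0.2] t 26.4 tips 0.1734
(389, 190, 10, 7) [ 525.3 -356.9   27.7   18.3    0.8]
(372, 185, 8, 11) [ 530.6 -303.9   34.1   16.7   56.5]
```

>>> jog_arm(plan=[{"dx":0,"dy":0,"dz":20,"ax":0,"ay":0,"az":0,"grip":0.45},{"dx":0,"dy":0,"dz":35,"ax":0,"ay":0,"az":0,"grip":0.45},{"dx":0,"dy":0,"dz":30,"ax":0,"ay":0,"az":0,"grip":0.45},{"dx":0,"dy":0,"dz":18,"ax":0,"ay":0,"az":0,"grip":0.45},{"dx":0,"dy":0,"dz":8,"ax":0,"ay":0,"az":0,"grip":0.45},{"dx":0,"dy":0,"dz":4,"ax":0,"ay":0,"az":0,"grip":0.45},{"dx":0,"dy":0,"dz":1.5,"ax":0,"ay":0,"az":0,"grip":0.45},{"dx":0,"dy":0,"dz":0,"ax":0,"ay":0,"az":0,"grip":0.45},{"dx":0,"dy":0,"dz":0,"ax":0,"ay":0,"az":0,"grip":0.45}])

```text
clock: 27.23
position: [0.5501, -0.3151, 0.1786]
ee_rot: [0.002, 0.726, 0.687, 0.0]
contact_force: [0.8, -0.1, -0.5]
width: 0.0565
gripper_force: 53.3
```

```bash
python3 - <<'E'
from h import *
go(549,-315,177.2,-3.2)
E
```

```text
az units 0.01 dx 0.0 dy -1.1 dz 1.4 | pos [ 550.1 -315.1  178.6] psi 86.9 w 56.5 F [ 0.8 -0.1 -0.5] t 27.2 tips 0.1734
```

>>> jog_arm(plan=[{"dx":0,"dy":0,"dz":1.5,"ax":0,"ay":0,"az":0,"grip":0.45},{"dx":0,"dy":0,"dz":0,"ax":0,"ay":0,"az":0,"grip":0.45},{"dx":0,"dy":0,"dz":0,"ax":0,"ay":0,"az":0,"grip":0},{"dx":0,"dy":0,"dz":0,"ax":0,"ay":0,"az":0,"grip":0},{"dx":0,"dy":0,"dz":0,"ax":0,"ay":0,"az":0,"grip":0},{"dx":0,"dy":0,"dz":-20,"ax":0,"ay":0,"az":0,"grip":0},{"dx":0,"dy":0,"dz":-40,"ax":0,"ay":0,"az":-0.65,"grip":0},{"dx":0,"dy":0,"dz":-40,"ax":0,"ay":0,"az":-0.65,"grip":0},{"dx":0,"dy":0,"dz":-22,"ax":0,"ay":0,"az":-0.67,"grip":0},{"dx":0,"dy":0,"dz":0,"ax":0,"ay":0,"az":0,"grip":0}])

```text
clock: 28.07
position: [0.551, -0.316, 0.3038]
ee_rot: [0.006, 0.651, 0.759, 0.0]
contact_force: [1.0, -0.1, 0.6]
width: 0.0855
gripper_force: 0.0
```

>>> jog_arm(plan=[{"dx":18.9,"dy":3.9,"dz":0,"ax":0,"ay":0,"az":0,"grip":0},{"dx":37.7,"dy":7.8,"dz":0,"ax":0,"ay":0,"az":0,"grip":0},{"dx":37.7,"dy":7.8,"dz":0,"ax":0,"ay":0,"az":0,"grip":0},{"dx":37.7,"dy":7.8,"dz":0,"ax":0,"ay":0,"az":0,"grip":0},{"dx":37.7,"dy":7.8,"dz":0,"ax":0,"ay":0,"az":0,"grip":0},{"dx":37.7,"dy":7.8,"dz":0,"ax":0,"ay":0,"az":0,"grip":0},{"dx":37.7,"dy":7.8,"dz":0,"ax":0,"ay":0,"az":0,"grip":0},{"dx":37.7,"dy":7.8,"dz":0,"ax":0,"ay":0,"az":0,"grip":0},{"dx":37.7,"dy":7.8,"dz":0,"ax":0,"ay":0,"az":0,"grip":0},{"dx":37.7,"dy":7.8,"dz":0,"ax":0,"ay":0,"az":0,"grip":0},{"dx":37.7,"dy":7.8,"dz":0,"ax":0,"ay":0,"az":0,"grip":0},{"dx":37.7,"dy":7.8,"dz":0,"ax":0,"ay":0,"az":0,"grip":0},{"dx":37.7,"dy":7.8,"dz":0,"ax":0,"ay":0,"az":0,"grip":0},{"dx":37.7,"dy":7.8,"dz":0,"ax":0,"ay":0,"az":0,"grip":0},{"dx":37.7,"dy":7.8,"dz":0,"ax":0,"ay":0,"az":0,"grip":0},{"dx":37.7,"dy":7.8,"dz":0,"ax":0,"ay":0,"az":0,"grip":0},{"dx":37.7,"dy":7.8,"dz":0,"ax":0,"ay":0,"az":0,"grip":0},{"dx":18.9,"dy":3.9,"dz":0,"ax":0,"ay":0,"az":0,"grip":0},{"dx":0,"dy":0,"dz":0,"ax":0,"ay":0,"az":0,"grip":0},{"dx":0,"dy":0,"dz":0,"ax":0,"ay":0,"az":0,"grip":0}])

```text
clock: 29.73
position: [0.5836, 0.3397, 0.2959]
ee_rot: [-0.0, 0.651, 0.759, -0.001]
contact_force: [0.2, -0.3, -0.2]
width: 0.0853
gripper_force: 0.0
```

```bash
python3 - <<'E'
from h import *
go(584.9,338.3,178,8.6)
I,K,E=cam("top")
for c in blobs(I,*COL['yellow'],amin=60,box=(130,140,430,280)): print(cv2.boundingRect(c),rect(K,E,c,.01))
for c in blobs(I,*COL['pink'],amin=60,box=(130,140,430,280)): print(rect(K,E,c,.013))
E
```

```text
az units 0.03 dx -1.5 dy 1.1 dz 117.9 | pos [583.6 339.7 295.9] psi 98.8 w 85.3 F [ 0.2 -0.3 -0.2] t 29.7 tips 0.1734
(362, 181, 29, 20) [ 548.1 -328.9   91.8   59.8   -3. ]
[ 425.7 -143.9   73.4   48.2  -10.5]
```

Yellow is down at (548,−329) mm. Before using the far side of the mat I'll estimate where the tan instrument on the right begins.

```bash
python3 - <<'E'
from h import *
I,K,E=cam("top");J,Ks,Es=cam("side")
for z in(0,.1,.2,.3): print(z,[cast(K,E,p,z).round(3)[:2].tolist() for p in((432,215),(437,165),(436,108))],[cast(Ks,Es,p,z).round(3)[:2].tolist() for p in((105,192),(112,258))])
a=cv2.resize(I[95:235,350:470,::-1],(390,455)); b=cv2.resize(J[180:320,0:120,::-1],(390,455)); cv2.imwrite("pics/t6.png",np.hstack([a,b]))
E
```

```text
0 [[0.472, -0.513], [0.638, -0.533], [0.831, -0.533]] [[0.205, -0.62], [0.57, -0.515]]
0.1 [[0.463, -0.482], [0.619, -0.5], [0.8, -0.5]] [[0.367, -0.563], [0.689, -0.47]]
0.2 [[0.454, -0.451], [0.6, -0.468], [0.769, -0.468]] [[0.529, -0.505], [0.808, -0.425]]
0.3 [[0.445, -0.42], [0.581, -0.436], [0.739, -0.436]] [[0.691, -0.447], [0.927, -0.379]]
```

View pics/t6.png

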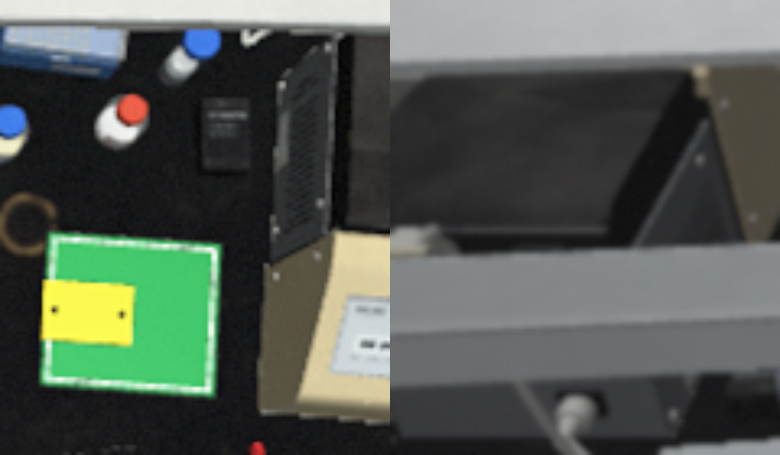

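>>> jog_arm(plan=[{"dx":14,"dy":2,"dz":20,"ax":0,"ay":0,"az":0,"grip":0},{"dx":0,"dy":0,"dz":35,"ax":0,"ay":0,"az":0,"grip":0},{"dx":0,"dy":0,"dz":35,"ax":0,"ay":0,"az":0,"grip":0},{"dx":0,"dy":0,"dz":16,"ax":0,"ay":0,"az":0,"grip":0},{"dx":0,"dy":0,"dz":12,"ax":0,"ay":0,"az":0,"grip":0},{"dx":0,"dy":0,"dz":0,"ax":0,"ay":0,"az":0,"grip":0},{"dx":0,"dy":0,"dz":0,"ax":0,"ay":0,"az":0,"grip":0.3},{"dx":0,"dy":0,"dz":0,"ax":0,"ay":0,"az":0,"grip":0.45},{"dx":0,"dy":0,"dz":0,"ax":0,"ay":0,"az":0,"grip":0.5},{"dx":0,"dy":0,"dz":0,"ax":0,"ay":0,"az":0,"grip":0.5},{"dx":0,"dy":0,"dz":0,"ax":0,"ay":0,"az":0,"grip":0.5}])

```text
clock: 30.8
position: [0.585, 0.3531, 0.1821]
ee_rot: [0.001, 0.652, 0.758, 0.002]
contact_force: [0.5, -0.5, 6.6]
width: 0.0574
gripper_force: 53.8
```

The instrument's base is at y≈−0.51, so a TCP at y=−0.41 stays clear, because I gripped blue 14 mm toward its +y end. Carrying it over.

>>> jog_arm(plan=[{"dx":0,"dy":0,"dz":-15,"ax":0,"ay":0,"az":0,"grip":0.5},{"dx":0,"dy":0,"dz":-35,"ax":0,"ay":0,"az":0.6,"grip":0.5},{"dx":0,"dy":0,"dz":-35,"ax":0,"ay":0,"az":0.7,"grip":0.5},{"dx":0,"dy":0,"dz":-35,"ax":0,"ay":0,"az":0.7,"grip":0.5},{"dx":0,"dy":0,"dz":0,"ax":0,"ay":0,"az":0,"grip":0.5},{"dx":-19,"dy":0,"dz":0,"ax":0,"ay":0,"az":0,"grip":0.5},{"dx":-38,"dy":0.3,"dz":0,"ax":0,"ay":0,"az":0,"grip":0.5},{"dx":-38,"dy":0.3,"dz":0,"ax":0,"ay":0,"az":0,"grip":0.5},{"dx":-38,"dy":0.3,"dz":0,"ax":0,"ay":0,"az":0,"grip":0.5},{"dx":-38,"dy":0.3,"dz":0,"ax":0,"ay":0,"az":0,"grip":0.5},{"dx":-20,"dy":0.3,"dz":0,"ax":0,"ay":0,"az":0,"grip":0.5},{"dx":0,"dy":0,"dz":0,"ax":0,"ay":0,"az":0,"grip":0.5},{"dx":0,"dy":0,"dz":0,"ax":0,"ay":0,"az":0,"grip":0.5}])

```text
clock: 31.88
position: [0.5742, 0.1611, 0.2997]
ee_rot: [-0.0, 0.728, 0.685, 0.0]
contact_force: [-0.2, 0.8, -2.2]
width: 0.0575
gripper_force: 53.8
```

```bash
python3 - <<'E'
from h import *
go(549,-411,300,-3.2)
E
```

```text
az units -0.05 dx -572.6 dy 6.8 dz -0.3 | pos [574.2 161.1 299.7] psi 86.5 w 57.5 F [-0.2  0.8 -2.2] t 31.9 tips 0.1734
```

>>> jog_arm(plan=[{"dx":-20,"dy":0.4,"dz":-2,"ax":0,"ay":0,"az":-0.05,"grip":0.5},{"dx":-38,"dy":0.4,"dz":-1,"ax":0,"ay":0,"az":0,"grip":0.5},{"dx":-38,"dy":0.4,"dz":-1,"ax":0,"ay":0,"az":0,"grip":0.5},{"dx":-38,"dy":0.4,"dz":0,"ax":0,"ay":0,"az":0,"grip":0.5},{"dx":-38,"dy":0.4,"dz":0,"ax":0,"ay":0,"az":0,"grip":0.5},{"dx":-38,"dy":0.4,"dz":0,"ax":0,"ay":0,"az":0,"grip":0.5},{"dx":-38,"dy":0.4,"dz":0,"ax":0,"ay":0,"az":0,"grip":0.5},{"dx":-38,"dy":0.4,"dz":0,"ax":0,"ay":0,"az":0,"grip":0.5},{"dx":-38,"dy":0.4,"dz":0,"ax":0,"ay":0,"az":0,"grip":0.5},{"dx":-38,"dy":0.4,"dz":0,"ax":0,"ay":0,"az":0,"grip":0.5},{"dx":-38,"dy":0.4,"dz":0,"ax":0,"ay":0,"az":0,"grip":0.5},{"dx":-38,"dy":0.4,"dz":0,"ax":0,"ay":0,"az":0,"grip":0.5},{"dx":-38,"dy":0.4,"dz":0,"ax":0,"ay":0,"az":0,"grip":0.5},{"dx":-38,"dy":0.4,"dz":0,"ax":0,"ay":0,"az":0,"grip":0.5},{"dx":-38,"dy":0.4,"dz":0,"ax":0,"ay":0,"az":0,"grip":0.5},{"dx":-20,"dy":0.4,"dz":0,"ax":0,"ay":0,"az":0,"grip":0.5},{"dx":0,"dy":0,"dz":0,"ax":0,"ay":0,"az":0,"grip":0.5},{"dx":0,"dy":0,"dz":0,"ax":0,"ay":0,"az":0,"grip":0.5}])

```text
clock: 33.38
position: [0.551, -0.4096, 0.3028]
ee_rot: [-0.0, 0.726, 0.688, 0.0]
contact_force: [0.5, 1.4, -2.1]
width: 0.0574
gripper_force: 53.8
```

```bash
python3 - <<'E'
from h import *
go(549,-411,184.5,-3.2)
I,K,E=cam("top")
b=[c for c in blobs(I,*COL['blue'],amin=10,box=(355,155,440,225))]
P=np.array([cast(K,E,p[0],.13)[:2] for c in b for p in c])*1000; print(len(b),P.min(0),P.max(0))
E
```

```text
az units 0.02 dx -1.5 dy -1.9 dz 118.3 | pos [ 551.  -409.6  302.8] psi 86.9 w 57.4 F [ 0.5  1.4 -2.1] t 33.4 tips 0.1734
3 [ 517.51448401 -467.82841077] [ 581.04651004 -379.96873056]
```

>>> jog_arm(plan=[{"dx":-2,"dy":-2,"dz":20,"ax":0,"ay":0,"az":0,"grip":0.5},{"dx":0,"dy":0,"dz":35,"ax":0,"ay":0,"az":0,"grip":0.5},{"dx":0,"dy":0,"dz":30,"ax":0,"ay":0,"az":0,"grip":0.5},{"dx":0,"dy":0,"dz":18,"ax":0,"ay":0,"az":0,"grip":0.5},{"dx":0,"dy":0,"dz":10,"ax":0,"ay":0,"az":0,"grip":0.5},{"dx":0,"dy":0,"dz":4,"ax":0,"ay":0,"az":0,"grip":0.5},{"dx":0,"dy":0,"dz":0,"ax":0,"ay":0,"az":0,"grip":0.5},{"dx":0,"dy":0,"dz":0,"ax":0,"ay":0,"az":0,"grip":0.5}])

```text
clock: 34.1
position: [0.549, -0.411, 0.1879]
ee_rot: [0.001, 0.725, 0.688, 0.0]
contact_force: [0.7, 0.8, -0.7]
width: 0.0575
gripper_force: 53.8
```

```bash
python3 - <<'E'
from h import *
go(549,-413,184,-3.2)
E
```

```text
az units 0.03 dx -2.0 dy 0.1 dz 3.9 | pos [ 549.  -411.   187.9] psi 87.0 w 57.5 F [ 0.7  0.8 -0.7] t 34.1 tips 0.1734
```

>>> jog_arm(plan=[{"dx":0,"dy":0,"dz":2.5,"ax":0,"ay":0,"az":0,"grip":0.5},{"dx":0,"dy":0,"dz":1.5,"ax":0,"ay":0,"az":0,"grip":0.5},{"dx":0,"dy":0,"dz":0,"ax":0,"ay":0,"az":0,"grip":0.5},{"dx":0,"dy":0,"dz":0,"ax":0,"ay":0,"az":0,"grip":0},{"dx":0,"dy":0,"dz":0,"ax":0,"ay":0,"az":0,"grip":0},{"dx":0,"dy":0,"dz":0,"ax":0,"ay":0,"az":0,"grip":0},{"dx":0,"dy":0,"dz":-20,"ax":0,"ay":0,"az":0,"grip":0},{"dx":0,"dy":0,"dz":-40,"ax":0,"ay":0,"az":0,"grip":0},{"dx":0,"dy":0,"dz":-40,"ax":0,"ay":0,"az":0,"grip":0},{"dx":0,"dy":0,"dz":-20,"ax":0,"ay":0,"az":0,"grip":0},{"dx":0,"dy":-30,"dz":-10,"ax":0,"ay":0,"az":0,"grip":0},{"dx":0,"dy":-35,"dz":-10,"ax":0,"ay":0,"az":0,"grip":0},{"dx":0,"dy":-35,"dz":-10,"ax":0,"ay":0,"az":0,"grip":0},{"dx":0,"dy":-35,"dz":-10,"ax":0,"ay":0,"az":0,"grip":0},{"dx":0,"dy":-35,"dz":-10,"ax":0,"ay":0,"az":0,"grip":0},{"dx":0,"dy":-35,"dz":-10,"ax":0,"ay":0,"az":0,"grip":0},{"dx":0,"dy":-35,"dz":0,"ax":0,"ay":0,"az":0,"grip":0},{"dx":0,"dy":-30,"dz":0,"ax":0,"ay":0,"az":0,"grip":0},{"dx":0,"dy":0,"dz":0,"ax":0,"ay":0,"az":0,"grip":0}])

```text
clock: 35.68
position: [0.2741, -0.3957, 0.3627]
ee_rot: [-0.002, 0.727, 0.687, -0.001]
contact_force: [-0.1, 1.0, 0.6]
width: 0.0854
gripper_force: 0.0
```

```bash
python3 - <<'E'
from h import *
I,K,E=cam("top")
for n,z in(('yellow',.01),('blue',.018),('pink',.013)):
    for c in blobs(I,*COL[n],amin=60,box=(130,140,430,280)): print(n,cv2.boundingRect(c),rect(K,E,c,z))
h=cv2.cvtColor(I,cv2.COLOR_RGB2HSV)
m=np.zeros(h.shape[:2],np.uint8); m[150:215,235:280]=cv2.inRange(h,np.array((0,0,240)),np.array((180,60,255)))[150:215,235:280]
print('deck',rect(K,E,max(cv2.findContours(m,0,1)[0],key=cv2.contourArea),.082))
cv2.imwrite("pics/t7.png",cv2.resize(I[130:280,130:450,::-1],None,fx=2.4,fy=2.4,interpolation=cv2.INTER_CUBIC))
E
```

```text
yellow (362, 181, 29, 20) [ 548.2 -328.7   91.6   60.3   -2.4]
blue (392, 182, 30, 20) [ 546.1 -426.1   93.5   60.5   -2.5]
pink (308, 218, 24, 19) [ 425.7 -143.9   73.4   48.2  -10.5]
deck [584.7  40.1  97.8  74.3  83.5]
```

View pics/t7.png

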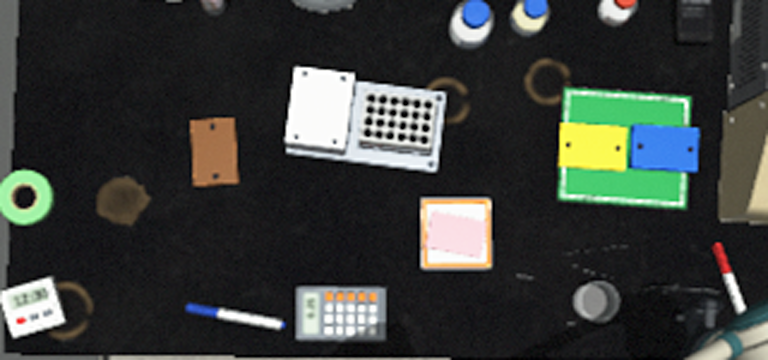

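Everything is placed: block flush beside the unmoved deck, yellow at (593,147) and blue at (664,148) on the mat, pad at (455,233) on its card, beaker untouched. Handing in.

```bash
python3 -c "
from rig import manip
print(manip.sign_off())"
```

```text
the job is handed in; nothing more can be done
None
```

The job is handed in, with no verdict returned: the block sits on a red + blue 40 mm pile, flush with the 74 mm deck (about 1 mm apart in the camera check); the pad is on its square, the spare yellow and blue plates are on the mat, and the deck and beaker were left where they were.

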